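Vial from the cold block to the draw-up stand with self-closing forceps

ROBOT

A 6-joint arm with a two-finger parallel gripper is mounted at the origin on the work surface. World frame = base frame: x ahead of the robot, y to its left, z up, the work surface at z = 0. Lengths are in m, angles in rad, forces in N, time in s.
With the tool pointing down it reaches from about 0.275 to 0.85 m from the base axis. Payload 5.2 kg.
Tool frame: the origin (TCP) lies midway between the tips of the shut fingers; the grasp point (between the pads) lies 19 mm behind it; z points along the fingers, y is the direction in which the jaws open and shut (so a half turn about z gives the same grasp; the last joint's range is limited). The gripper opens to 85 mm and grips with 20 to 120 N. Pads are 22 mm wide; open, the fingers measure 114 mm over their backs; the gripper's body (76 mm by 85 mm) begins 54 mm behind the grasp point. The pads swing forward as they close: fully open they stand 13 mm farther back than shut.
Start: joints at [-1.545, 0.259, 1.535, -0, 1.348, -0.203], TCP at [0.125, -0.536, 0.231] pointing down, gripper open.
Joint ranges: [-3.14, 3.14], [-0.91, 2.08], [0.19, 2.58], [-1.22, 4.36], [0.22, 2.71], [-3.12, 3.12]. Speed limits (rad/s): [2.57, 2.57, 3.14, 3.14, 3.14, 3.14].

INTERFACE

Orientations are given as a unit quaternion [x, y, z, w].
In Python, from station import r gives the robot as it stands.
- The arm moves only by the tool arm_command, never from a script. Its arguments are lists of equal length, an entry for each row: "twist": the turn, a rotation vector about the tool's x, y, z in degrees, a list of three; "offset": the shift along the tool's x, y, z in mm, a list of three; "gripper": the closure, from -1 (fully open) to 1 (shut). A call has 1 to 12 rows; each row shifts and turns the commanded pose from where the row before left it, along the tool's axes as they then stand; what a row does not reach is not made up. A row lasts 1/12 s, in which the tool goes at most 41.7 mm and 7.16 degrees, less where a joint would pass 70% of its speed; a pose out of reach is approached as far as the arm can. A call is refused whole if a number of a shift passes 41.7 or a number of a turn 7.16, either way. A call with a gripper value outside its range is refused whole. The fingers move at their own pace and stop on an object; the grip force is fixed at half the most. Time passes only in rows, so rows that do not move let the fingers close. It gives the time, the measured TCP pose, the force and the opening at its end, in the units of the state.
- r.state(): the state, without advancing time (a new reading comes with each control period).
- r.capture(name): name is "side" or "top"; returns (picture, depth): 384x512x3 uint8, red, green, blue; 384x512 float32, m along the optical axis (not along the pixel's ray), 0 where there is no reading.
- r.camera_model(name): a dict with "fx", "fy", "cx", "cy" (pixels), "rvec" (rotation vector, rad) and "tvec" (3), from world to camera coordinates, as OpenCV has them. Camera axes: x right, y down, z forward; pixel columns grow to the right and rows downward; lengths in m; the calibration is good to about 2 mm. A picture is of the moment at which its call begins. camera_model takes no time and is no camera call.
- r.close_job(): hands the job in, once; it reports no verdict.
Trained networks look in the newest picture that a camera, given by its name, has taken for a name from the list of things; names that differ only in an ending like _2 or _b are one class to them, and where a whole thing is asked for, a point or a joint stands for the part that bears it (a point fixed in the world has none). Each returns a list of dicts, best first, with "p" (0 to 1); they miss things now and then, are a little off and sometimes report something else, mostly with a low value. They report only what shows in the picture. A call takes as long as a camera call. They do not tell look-alikes from the thing itself.
- r.search_frame(camera, target): "location" ([column, row] in pixels, amid what is visible of it).
- r.outline_of(camera, target): "pixels" (384x512 bool, what is visible of it) and "location" ([column, row] in pixels, amid what is visible of it).
- r.spot_point(camera, target): "location" ([column, row] in pixels: a listed point, or the origin of a listed thing).
The state is a dict: "t": time; "joint_positions": joint angles; "qvel": joint speeds; "joint_efforts": joint torques, N m; "ee_pos": TCP position; "tool_rot": TCP orientation; "force": force on the tool from outside, world axes, zero at the start; "ft_torque": the same for the moment, N m; "finger_gap": finger opening in m.
Only numpy, scipy, OpenCV 4.12 (cv2) and the standard library are available. Lean on these libraries where they do the work, as an engineer would, in place of code of your own. Each camera call takes 0.05 s, during which the arm holds its last target.

TASK

At the vaccination desk, take the self-closing forceps from their rest and with them lift the short vial out of the cold block by its neck: squeeze them open, bring the jaws round the neck, and let them close on it. Set the vial in the well of the draw-up stand and, still with the forceps, press it down against the stiff ejector until it is fully home, but without forcing it once it is; then free it and put the forceps back upright in the pocket of their rest. Touch the vial with nothing but the forceps, and leave everything else where it stands.

Things in the scene. Friction and masses are not known exactly. Their poses are not given: they have to be found in the camera images.
- forceps: Steel cross-lock (self-closing) forceps, 114 mm long, standing upright on their jaws in the rest. Origin: middle of the jaws' flat underside; z up along the forceps to the rear joint (top at 114 mm); the bows and jaws move along y. Two V jaws, 4 mm thick (z 0 to 4), reach 12 mm either side in x and 17 mm in y when shut. About 70 g. Squeezing the bows together moves the jaws apart.
- handles (a point): Where the fingers go: middle of the two ribbed grip plates of the forceps (77 mm above the jaws' underside, plates z 66 to 88, 16 mm wide along x, squeezed along y). Below them finger rests stick out on both sides, to 20 mm from the axis in y, their tops at z 62: fingertips may bear on them when pressing down. A light hold can slip on the plates by some mm under load.
- armleft (a joint): Angle of a forceps arm, both move alike: 0 shut on nothing, about 0.011 closed on the vial's neck, 0.085 fully open; the V faces then stand 14.5 mm from the axis (8 mm on the neck). Plates are 29 mm apart over their outsides when free. The bows give first: at 27 to 25 mm (3 to 7 N a side) the jaws stay shut; from about 23.5 mm (12 N) they open, fully at about 19 mm (22 N).
- rest: White block, 50 x 64 x 50 mm, on a 60 x 74 mm steel foot, fixed, with an open pocket 30 (x) x 44 mm (y), 44 mm deep, that holds the forceps, which start with their y along its y. Origin: middle of the underside.
- pocket (a point): Middle of the pocket's floor, 6 mm above the desk: the forceps' origin rests here. Too narrow for jaws squeezed fully open.
- block: Aluminium cold block, 104 x 104 mm, 43 mm high, fixed, with four round wells 25.5 mm wide and 31 mm deep, centres 24 mm from its middle in x and in y. Origin: middle of the underside. Three wells hold vials, one is empty; which is which changes.
- vial: The short vial: glass, 45 mm tall (its top 14 mm above the block's face), 25 g. Body 24 mm wide, shoulder from 27 to 31 mm, neck 16 mm wide from 31 to 38 mm, crimped cap 20 mm wide from 38 to 45 mm. Origin: middle of its underside; z up. In the block the neck begins level with the block's top face, so jaws resting on that face close on the neck.
- tall1: A tall vial in the block, 60 mm, same widths as the short one. Leave it. Origin: middle of its underside.
- tall2: Another tall vial in the block, 60 mm, same widths. Leave it. Origin: middle of its underside.
- stand: Draw-up stand: square grey weighted base, 80 x 80 mm, 37 mm high, fixed, with one round well in its middle, 25.8 mm wide with a 2 mm chamfer, open to the top. The floor of the well is the ejector. Glass in the well bears no more than 20 N. Origin: middle of the underside.
- ejector (a joint): Height of the ejector (a round rubber-faced plunger that is the well's floor, with a steel thumb tab out of the stand's -x side) above its lowest place, in m: it starts 0.008 to 0.013 up, left so by the last vial; 0 when the vial is home. It is stiff: it slides down at about 8 N, stays where it is left, and at the bottom stops hard.
- well (a point): Middle of the ejector's top when it is fully down, 13.5 mm above the desk, 23.5 mm below the stand's top face: the vial's origin is here when it is home. Its shoulder then stands above the stand's face, so the jaws stay clear of the stand.
- gel: Clear pump bottle, 66 mm wide, 200 mm tall. Leave it. Origin: middle of its underside.
- case: Black zipped case, 90 x 125 x 30 mm. Leave it. Origin: middle of its underside.
- meter: Small black meter, 85 x 52 x 18 mm. Leave it. Origin: middle of its underside.
- tub: White round tub with a clear lid, 120 mm wide, 65 mm tall. Leave it. Origin: middle of its underside.
- carton: White carton with a violet band, 75 x 120 x 50 mm. Leave it. Origin: middle of its underside.
- pen: Pink pen, 136 mm long, 9 mm thick. Leave it. Origin: middle of its underside.
Mind the look-alikes: they are no part of the job. What is shaped like the vial but blue is not meant.

How it is judged:
By the outcome, as a careful person would: the job done as asked, in the order asked, and still so for the second after the job is handed in, with the robot touching nothing.
It also fails if it takes over 64 s, if anything falls off the work surface, if the arm or the gripper's body presses on something with over 40 N, if the wrist force passes 120 N, or if a joint passes its speed limit or range.

## Working session

There is one attempt and no reset: what is moved stays moved. The work goes in short steps, Python scripts to look and compute and a tool call to move; the robot and the scene stay as the last step left them, time stands still between calls to the robot, and variables do not carry over. Pictures are saved under pics/ and viewed, and the job is handed in when it is done.

Besides the shell and the picture viewer there is one more tool, called after ">>>" as name(argument=value, ...), one argument or row to a line, values as JSON. arm_command: Moves the arm, as the interface text tells. Its arguments: {"type":"object","properties":{"twist":{"type":"array"},"offset":{"type":"array"},"gripper":{"type":"array"}},"required":["twist","offset","gripper"]}

```bash
ls -la; mkdir -p pics
cat > h.py <<'E'
import numpy as np, cv2
from scipy.spatial.transform import Rotation as R
from station import r
def cam(n):
    m=r.camera_model(n); K=np.array([[m['fx'],0,m['cx']],[0,m['fy'],m['cy']],[0,0,1]])
    return K,R.from_rotvec(np.ravel(m['rvec'])).as_matrix(),np.ravel(m['tvec'])
def ray_z(n,uv,z):
    K,Rm,t=cam(n); d=Rm.T@np.linalg.inv(K)@np.array([uv[0],uv[1],1.]); c=-Rm.T@t
    return c+d*(z-c[2])/d[2]
def proj(n,p):
    K,Rm,t=cam(n); q=(K@(Rm@np.atleast_2d(p).T+t[:,None])).T; return q[:,:2]/q[:,2:]
def cloud(n,dep):
    K,Rm,t=cam(n); v,u=np.mgrid[:dep.shape[0],:dep.shape[1]]
    pc=np.stack([(u-K[0,2])/K[0,0]*dep,(v-K[1,2])/K[1,1]*dep,dep],-1)
    return (pc-t)@Rm
def save(n,name,img): cv2.imwrite('pics/'+name+'.png',cv2.cvtColor(img,cv2.COLOR_RGB2BGR))
E
python3 - <<'E'
from h import *
for n in('top','side'):
    im,d=r.capture(n); save(n,n+'0',im); np.savez(''+n+'0.npz',im=im,d=d)
    K,Rm,t=cam(n); print(n,K[0,0],K[0,2],K[1,2],'c',-Rm.T@t,'fwd',Rm[2])
    for tg in('forceps','rest','block','vial','stand'):
        for x in r.search_frame(n,tg)[:3]: print(tg,x)
print(r.state())
E
```

```text
total 12
drwxr-xr-x  3 agent agent 4096 Dec  6 13:19 .
drwxr-xr-x 23 root  root  4096 Dec  6 13:19 ..
drwxr-xr-x  2 agent agent 4096 Dec  6 13:19 pics
top 430.1587875630403 252.99888934724348 186.72059341668154 c [0.48104389 0.00783898 1.38839989] fwd [ 0.10925878 -0.01601325 -0.99388435]
forceps {'location': [180.3, 247.3], 'p': 0.59}
rest {'location': [181.5, 243.8], 'p': 0.91}
rest {'location': [178.5, 243.5], 'p': 0.27}
block {'location': [321.9, 240.3], 'p': 0.69}
vial {'location': [180.9, 243.3], 'p': 0.72}
stand {'location': [237.6, 203.9], 'p': 0.87}
stand {'location': [352.1, 161.9], 'p': 0.37}
side 466.7696949863645 257.7733099961934 188.40785270978466 c [ 0.48671405 -1.00745623  0.66191387] fwd [ 0.0885225   0.87448769 -0.47690151]
block {'location': [212.9, 287.2], 'p': 0.77}
vial {'location': [264.3, 286.7], 'p': 0.67}
vial {'location': [224.1, 275.4], 'p': 0.55}
{'t': 0.6, 'joint_positions': array([-1.54480356e+00,  2.58565983e-01,  1.53501934e+00, -1.05703201e-05,
        1.34799825e+00, -2.02796792e-01]), 'qvel': array([ 0.00192395, -0.00237383, -0.00106856,  0.00168676,  0.00153625,
        0.00201021]), 'joint_efforts': array([-1.02350274e-03, -4.45664227e+01, -2.90769517e+01, -4.44450143e-04,
        9.59249228e-04,  1.61614935e-05]), 'ee_pos': array([ 0.12476014, -0.53565745,  0.23132029]), 'tool_rot': array([ 9.93463916e-01,  1.14146604e-01, -5.53543596e-06,  4.06955519e-06]), 'force': array([ 0.16112668,  0.13220016, -0.10345809]), 'ft_torque': array([-0.01552464,  0.05519194, -0.02494592]), 'finger_gap': 0.08530791969254009}
```

```bash
python3 -c "
import cv2
for n in('top','side'):
    a=cv2.imread(f'pics/{n}0.png'); cv2.imwrite(f'pics/{n}0b.png',cv2.resize(a,(768,576),interpolation=3))
"
```

```text
(no output)
```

View pics/top0b.png

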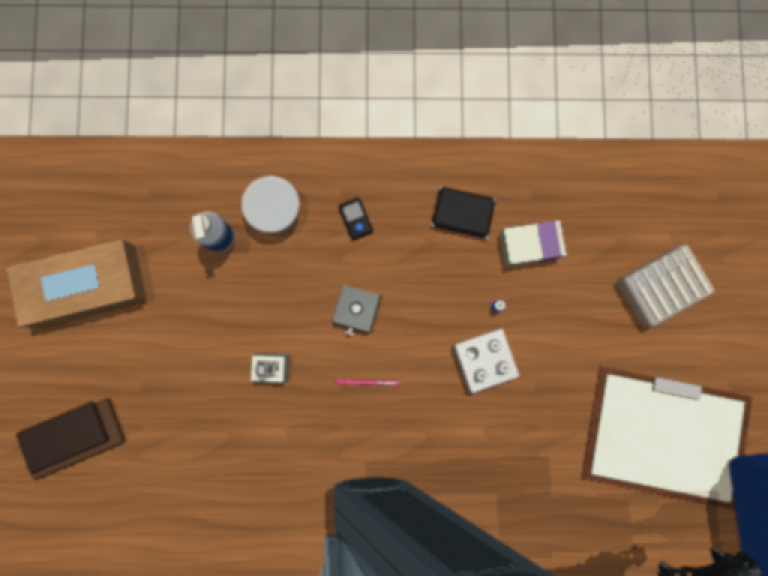

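View pics/side0b.png

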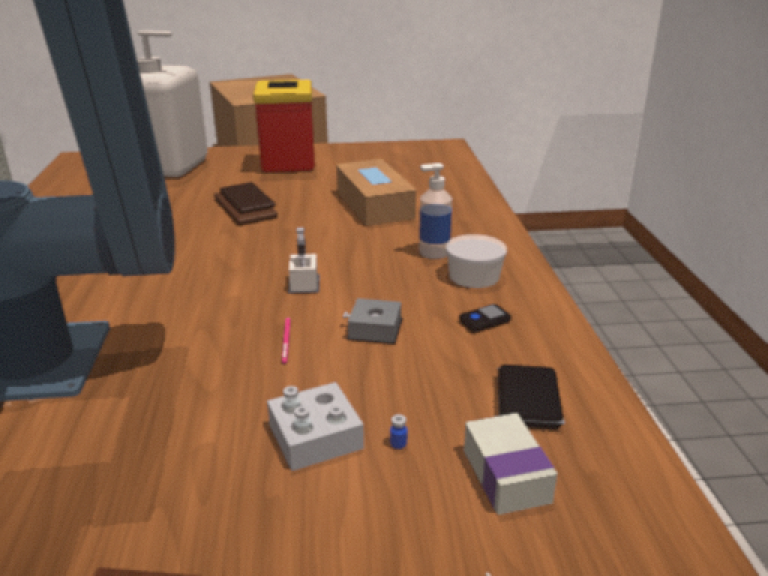

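The top view shows the rest at about (179,246), the stand (238,205), the block (324,240) and the pen (245,255), in native pixels. In the side view the short vial looks like the one at right-front of the block (224,275). Next I'll measure with depth.

Run:
```python
from h import *
D=np.load('top0.npz'); S=np.load('side0.npz')
P=cloud('top',D['d']); Q=cloud('side',S['d'])
for n,(u,v) in dict(rest=(179,246),stand=(238,205),block=(324,240)).items():
    print(n,P[v,u],ray_z('top',(u,v),.04))
def top(P,im,c,rad,zlo,zhi,name):
    m=(np.hypot(P[...,0]-c[0],P[...,1]-c[1])<rad)&(P[...,2]>zlo)&(P[...,2]<zhi)
    p=P[m]; rect=cv2.minAreaRect((p[:,:2]*1000).astype(np.float32)); print(name,len(p),rect, np.median(p[:,2]))
for cn,PP in(('top',P),('side',Q)):
    for n,(u,v),z in (('block',(324,240),.043),('stand',(238,205),.037),('rest',(179,246),.05)):
        c=ray_z('top',(u,v),z); top(PP,None,c,.085,z-.008,z+.006,cn+n)
# vial tops
for cn,PP in(('top',P),('side',Q)):
    c=ray_z('top',(324,240),.043)
    m=(np.hypot(PP[...,0]-c[0],PP[...,1]-c[1])<.07)&(PP[...,2]>.050)
    lab,l=cv2.connectedComponents(m.astype(np.uint8))[:2]
    for i in range(1,lab):
        p=PP[l==i]; v,u=np.where(l==i); print(cn,i,len(p),p.mean(0),p[:,2].max(),u.mean(),v.mean())
im=cv2.cvtColor(D['im'],4); a=cv2.resize(im[190:290,150:250],(600,600),interpolation=3); cv2.imwrite('pics/t1.png',a)
a=cv2.resize(im[205:275,290:360],(600,600),interpolation=3); cv2.imwrite('pics/t2.png',a)
im=cv2.cvtColor(S['im'],4); a=cv2.resize(im[140:320,170:290],(400,600),interpolation=3); cv2.imwrite('pics/s1.png',a)
```

```text
rest [0.44535465 0.20763991 0.08996032] [0.44398143 0.21532769 0.04      ]
stand [0.57230764 0.03338513 0.02752679] [0.57147115 0.03315098 0.04      ]
block [ 0.46261754 -0.23464754  0.04477425] [ 0.46255207 -0.23550916  0.04      ]
topblock 932 ((463.4757995605469, -234.67886352539062), (104.47459411621094, 105.06085205078125), 18.934120178222656) 0.04266914028155956
topstand 600 ((565.5902099609375, 39.6934928894043), (79.83146667480469, 93.96539306640625), 74.39704132080078) 0.03678628789684529
toprest 211 ((447.2607421875, 218.3999481201172), (64.86865234375, 48.99531936645508), 89.75965118408203) 0.04928357002656644
sideblock 1432 ((462.2405090332031, -234.30850219726562), (105.24097442626953, 110.35377502441406), 19.10176658630371) 0.04266492867692684
sidestand 548 ((570.3289184570312, 37.112083435058594), (87.71601867675781, 80.24446105957031), 74.79595947265625) 0.03674610179336063
siderest 157 ((445.3610534667969, 216.96505737304688), (69.77754974365234, 50.188629150390625), 87.63030242919922) 0.04877544395761726
top 1 33 [ 0.49402081 -0.24879931  0.0558044 ] 0.06016447751689443 329.030303030303 229.8181818181818
top 2 50 [ 0.44886011 -0.26259425  0.06669073] 0.07644081392290215 334.5 244.64
top 3 50 [ 0.43378925 -0.21704379  0.06642876] 0.0767174480213117 319.7 249.62
side 1 282 [ 0.43988808 -0.2479948   0.06301239] 0.0739911621402269 197.36524822695034 271.8191489361702
side 2 68 [ 0.49237324 -0.25157431  0.05622556] 0.058839891172975965 223.4264705882353 273.72058823529414
```

View pics/t1.png

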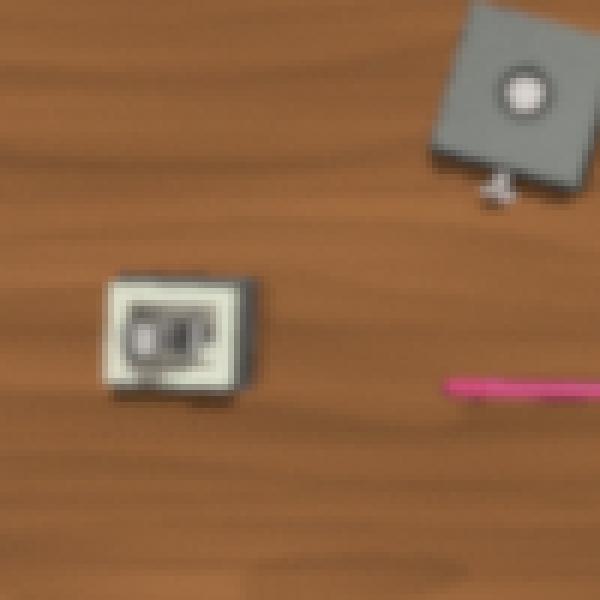

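View pics/t2.png

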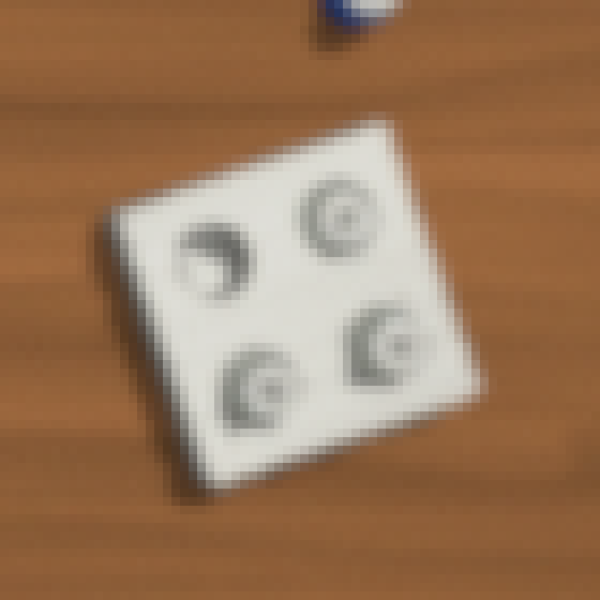

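View pics/s1.png

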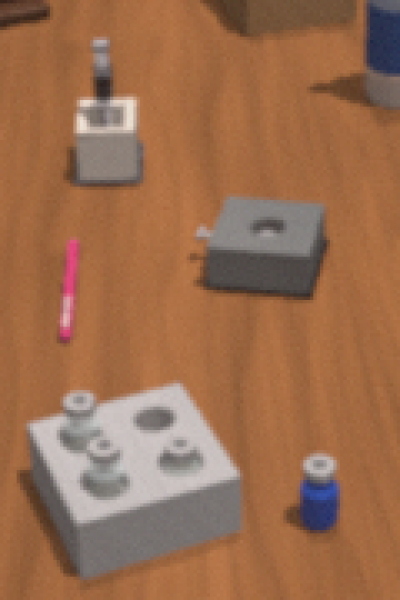

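Run:
```python
from h import *
D=np.load('top0.npz'); S=np.load('side0.npz')
for n,c,z,size in (('block',(.463,-.2345),.043,(.104,.104)),('stand',(.568,.0375),.037,(.08,.08)),('rest',(.446,.2175),.05,(.05,.064))):
  for cn,F in(('top',D),('side',S)):
    P=cloud(cn,F['d'])
    m=(np.hypot(P[...,0]-c[0],P[...,1]-c[1])<.078)&(abs(P[...,2]-z)<.005)
    k,l,st,_=cv2.connectedComponentsWithStats(m.astype(np.uint8)); i=1+np.argmax(st[1:,4])
    cs,_=cv2.findContours((l==i).astype(np.uint8),cv2.RETR_EXTERNAL,cv2.CHAIN_APPROX_NONE)
    M=np.zeros(m.shape,np.uint8); cv2.drawContours(M,cs,-1,1,-1)
    v,u=np.where(M); W=np.array([ray_z(cn,(a,b),z) for a,b in zip(u,v)])
    rect=cv2.minAreaRect((W[:,:2]*1000).astype(np.float32))
    C=np.cov(W[:,:2].T); 
    print(n,cn,W.mean(0).round(4)[:2],'rect',np.round(rect[0],1),np.round(rect[1],1),round(rect[2],1))
    # edge-based refine: maximize gradient? overlay
  for cn in('top','side'):
    for f in('search_frame','spot_point'):
      for t in {'block':['vial'],'stand':['well','stand'],'rest':['handles','forceps','pocket','rest']}[n]:
        zz={'vial':.012,'well':.0135,'stand':0,'handles':.083,'forceps':.006,'pocket':.006,'rest':0}[t]
        if f=='spot_point':
          for x in r.spot_point(cn,t)[:2]: print('  ',cn,t,x['location'],x['p'],ray_z(cn,x['location'],zz)[:2].round(4))
print(r.state()['t'])
```

```text
block top [ 0.4634 -0.234 ] rect [ 463.6 -234.1] [104.2 104.5] 18.9
block side [ 0.4656 -0.2409] rect [ 462.3 -237.9] [105.4 111. ] 19.0
   top vial [351.1, 164.4] 0.56 [ 0.7061 -0.3332]
   top vial [331.2, 204.7] 0.5 [ 0.5748 -0.2658]
   side vial [224.0, 287.1] 0.68 [ 0.4923 -0.2407]
   side vial [265.9, 296.6] 0.6 [ 0.5764 -0.2791]
stand top [0.5717 0.0381] rect [571.9  38. ] [79.7 80.5] 74.5
stand side [0.5702 0.0327] rect [569.5  33. ] [91.  81.1] 74.6
   top well [235.1, 206.5] 0.67 [0.5684 0.0429]
   top well [244.1, 256.5] 0.65 [0.4104 0.0137]
   top stand [235.5, 204.0] 0.73 [0.5774 0.042 ]
   side well [251.1, 214.4] 0.73 [0.5748 0.0402]
   side well [353.6, 269.9] 0.6 [ 0.7784 -0.2154]
   side stand [248.0, 220.1] 0.56 [0.5659 0.0343]
   side stand [206.0, 189.3] 0.56 [0.4564 0.2173]
rest top [0.4468 0.2186] rect [447.4 218.4] [64.4 48.8] 90.0
rest side [0.4446 0.2101] rect [444.4 211.1] [73.  50.2] 86.7
   top handles [177.6, 245.2] 0.47 [0.4475 0.2129]
   top forceps [180.4, 248.6] 0.66 [0.4349 0.216 ]
   top pocket [178.4, 244.5] 0.92 [0.4478 0.2226]
   top pocket [184.6, 139.7] 0.45 [0.7869 0.2089]
   top rest [178.7, 246.2] 0.55 [0.4422 0.2224]
   side handles [200.1, 168.8] 0.69 [0.4443 0.187 ]
   side pocket [204.7, 185.5] 0.86 [0.4529 0.2304]
   side rest [204.4, 189.0] 0.66 [0.4517 0.2197]
1.3
```

```bash
python3 - <<'E'
from h import *
D=np.load('top0.npz'); S=np.load('side0.npz')
for cn,F in(('top',D),('side',S)):
    P=cloud(cn,F['d'])
    m=(abs(P[...,0]-.446)<.04)&(abs(P[...,1]-.217)<.05)&(P[...,2]>.053)
    v,u=np.where(m)
    for a,b in sorted(zip(v,u)): print(cn,a,b,(P[a,b]*1000).round(0),F['im'][a,b])
E
python3 - <<'E'
import cv2
a=cv2.imread('pics/side0.png'); b=cv2.imread('pics/top0.png')
cv2.imwrite('pics/z.png',cv2.hconcat([cv2.resize(a[145:205,180:230],(400,480),interpolation=0),cv2.resize(b[225:265,160:200],(400,400),interpolation=0).copy() if 0 else cv2.resize(b[225:273,160:200],(400,480),interpolation=0)]))
E
```

```text
top 237 174 [472. 229.  53.] [175 177 161]
top 237 175 [472. 226.  53.] [172 174 159]
top 238 171 [469. 238.  55.] [213 215 196]
top 238 187 [469. 189.  54.] [195 198 182]
top 239 169 [466. 244.  54.] [219 219 200]
top 239 174 [466. 229.  55.] [213 216 197]
top 240 170 [463. 241.  54.] [215 216 197]
top 240 178 [463. 217.  54.] [185 182 166]
top 240 188 [463. 186.  54.] [202 206 188]
top 241 170 [460. 241.  53.] [209 208 189]
top 243 170 [454. 239.  65.] [191 191 176]
top 243 171 [454. 236.  65.] [147 145 135]
top 243 172 [454. 232.  70.] [121 118 111]
top 243 180 [454. 206.  80.] [108 104  98]
top 243 181 [454. 205.  66.] [117 113 108]
top 243 182 [454. 202.  67.] [133 128 122]
top 244 169 [450. 244.  53.] [202 203 184]
top 244 170 [451. 234.  93.] [175 175 163]
top 244 171 [451. 230.  99.] [139 138 131]
top 244 172 [452. 224. 117.] [140 138 133]
top 244 173 [452. 221. 118.] [160 156 150]
top 244 174 [452. 217. 122.] [162 157 152]
top 244 175 [452. 215. 116.] [147 143 137]
top 244 176 [450. 222.  55.] [131 127 122]
top 244 177 [452. 212. 101.] [128 125 120]
top 244 178 [451. 209.  9
[... 6921 characters left out ...]
e 171 198 [437. 203.  69.] [170 157 153]
side 171 199 [440. 211.  65.] [152 142 141]
side 171 200 [443. 202.  69.] [149 138 138]
side 171 201 [446. 203.  68.] [146 136 138]
side 171 202 [449. 204.  67.] [162 152 151]
side 171 203 [451. 207.  66.] [193 182 178]
side 172 193 [422. 229.  53.] [168 131 111]
side 172 198 [437. 200.  67.] [133 122 118]
side 172 199 [440. 201.  66.] [126 114 112]
side 172 200 [443. 198.  67.] [122 112 112]
side 172 201 [446. 198.  67.] [127 118 117]
side 172 202 [448. 203.  65.] [140 130 128]
side 172 203 [451. 199.  66.] [150 139 137]
side 173 194 [425. 221.  54.] [161 141 132]
side 173 200 [442. 215.  56.] [107  97  96]
side 178 193 [422. 189.  54.] [226 203 187]
```

View pics/z.png

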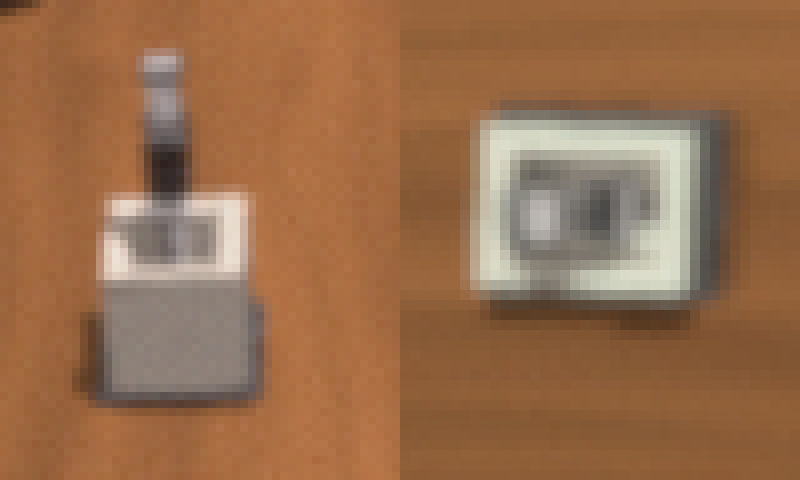

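>>> arm_command(
  twist=[
    [0,0,6.55],
    [0,0,6.55],
    [0,0,0],
    [0,0,0],
    [0,0,0],
    [0,0,0],
    [0,0,0],
    [0,0,0],
    [0,0,0],
    [0,0,0],
    [0,0,0],
    [0,0,0],
  ],
  offset=[
    [0,0,0],
    [0,0,0],
    [13.4,-31.4,0],
    [13.4,-31.4,0],
    [13.4,-31.4,0],
    [13.4,-31.4,0],
    [13.4,-31.4,0],
    [13.4,-31.4,0],
    [13.4,-31.4,0],
    [13.4,-31.4,0],
    [13.4,-31.4,0],
    [13.4,-31.4,0],
  ],
  gripper=[-0.2,-0.2,-0.2,-0.2,-0.2,-0.2,-0.2,-0.2,-0.2,-0.2,-0.2,-0.2],
)

```text
t: 2.3
ee_pos: [0.2589, -0.2201, 0.2315]
tool_rot: [1.0, -0.0, 0.0, 0.0]
force: [1.6, 0.3, -0.4]
finger_gap: 0.0511
```

>>> arm_command(
  twist=[
    [0,0,0],
    [0,0,0],
    [0,0,0],
    [0,0,0],
    [0,0,0],
    [0,0,0],
    [0,0,0],
    [0,0,0],
    [0,0,0],
    [0,0,0],
    [0,0,0],
    [0,0,0],
  ],
  offset=[
    [15.6,-36.5,0],
    [15.6,-36.5,0],
    [15.6,-36.5,0],
    [15.6,-36.5,0],
    [15.6,-36.5,0],
    [15.6,-36.5,0],
    [15.6,-36.5,0],
    [15.6,-36.5,0],
    [15.6,-36.5,0],
    [15.6,-36.5,0],
    [15.6,-36.5,0],
    [15.6,-36.5,0],
  ],
  gripper=[-0.2,-0.2,-0.2,-0.2,-0.2,-0.2,-0.2,-0.2,-0.2,-0.2,-0.2,-0.2],
)

```text
t: 3.3
ee_pos: [0.4462, 0.2187, 0.2314]
tool_rot: [1.0, 0.0, 0.0, -0.0]
force: [0.7, -0.2, -0.1]
finger_gap: 0.0511
```

>>> arm_command(
  twist=[
    [0,0,0],
    [0,0,0],
    [0,0,0],
    [0,0,0],
  ],
  offset=[
    [0,0,30],
    [0,0,30],
    [0,0,20],
    [0,0,0],
  ],
  gripper=[-0.2,-0.2,-0.2,-0.2],
)

```text
t: 3.63
ee_pos: [0.4427, 0.2161, 0.1471]
tool_rot: [1.0, 0.001, -0.004, 0.001]
force: [-1.2, -0.4, 0.3]
finger_gap: 0.0515
```

```bash
cat > look.py <<'E'
import sys
from h import *
# usage: look.py tag  u0 u1 v0 v1 (side)  u0 u1 v0 v1 (top)
tag=sys.argv[1]; b=list(map(int,sys.argv[2:10])); o=[]
for n,c in(('side',b[:4]),('top',b[4:])):
    im,d=r.capture(n); np.savez(f'{n}_{tag}.npz',im=im,d=d)
    o.append(cv2.resize(cv2.cvtColor(im,4)[c[2]:c[3],c[0]:c[1]],(400,int(400*(c[3]-c[2])/(c[1]-c[0]))),interpolation=cv2.INTER_CUBIC))
h=min(600,max(x.shape[0] for x in o)); o=[cv2.copyMakeBorder(x[:h],0,h-min(h,x.shape[0]),0,0,0) for x in o]
cv2.imwrite(f'pics/{tag}.png',cv2.hconcat(o))
s=r.state(); print(s['t'],s['ee_pos'].round(4),s['force'].round(1),round(s['finger_gap'],4))
E
python3 look.py a 160 240 80 200 140 220 200 280
```

```text
3.7333 [0.4457 0.2163 0.1513] [ 1.  -0.4  0.7] 0.0509
```

View pics/a.png

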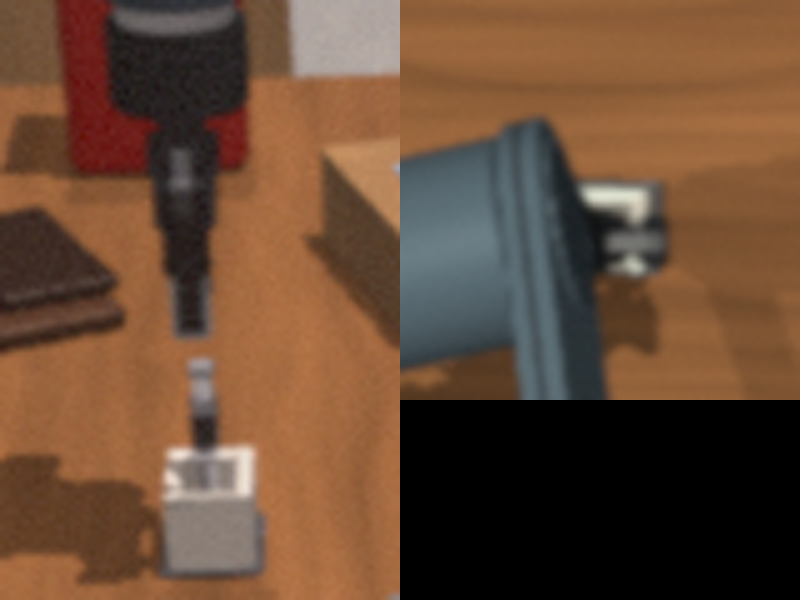

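Run:
```python
from h import *
s=r.state(); print(s['t'],s['ee_pos'],s['tool_rot'].round(4),s['qvel'].round(3))
S=np.load('side_a.npz'); P=cloud('side',S['d'])
for v in (138,141,144,150,155,160):
    m=[(u,*(P[v,u]*1000).round(0)) for u in range(188,212) if abs(P[v,u,0]-.445)<.03 and abs(P[v,u,1]-.21)<.05 and P[v,u,2]>.06]
    if m: print(v,m[0],m[-1],np.mean([x[1] for x in m]),[x[2] for x in m])
print(proj('side',[.4457,.19,.155]),proj('side',[.446,.2185,.11]))
```

```text
3.7333 [0.44565118 0.21634868 0.15129604] [ 1.e+00  1.e-04 -6.e-04  2.e-04] [-0.007 -0.031 -0.041  0.001  0.002 -0.001]
138 (194, np.float64(433.0), np.float64(188.0), np.float64(177.0)) (201, np.float64(453.0), np.float64(182.0), np.float64(178.0)) 443.25 [np.float64(188.0), np.float64(175.0), np.float64(179.0), np.float64(177.0), np.float64(178.0), np.float64(178.0), np.float64(183.0), np.float64(182.0)]
141 (194, np.float64(433.0), np.float64(183.0), np.float64(170.0)) (201, np.float64(452.0), np.float64(181.0), np.float64(170.0)) 442.625 [np.float64(183.0), np.float64(176.0), np.float64(175.0), np.float64(178.0), np.float64(178.0), np.float64(177.0), np.float64(179.0), np.float64(181.0)]
144 (194, np.float64(432.0), np.float64(187.0), np.float64(159.0)) (201, np.float64(452.0), np.float64(181.0), np.float64(161.0)) 443.14285714285717 [np.float64(187.0), np.float64(179.0), np.float64(177.0), np.float64(178.0), np.float64(175.0), np.float64(175.0), np.float64(181.0)]
155 (198, np.float64(440.0), np.float64(216.0), np.float64(113.0)) (201, np.float64(448.0), np.float64(215.0), np.float64(113.0)) 444.25 [np.float64(216.0), np.float64(215.0), np.float64(215.0), np.float64(215.0)]
160 (198, np.float64(439.0), np.float64(211.0), np.float64(100.0)) (202, np.float64(450.0), np.float64(228.0), np.float64(91.0)) 444.8 [np.float64(211.0), np.float64(211.0), np.float64(209.0), np.float64(207.0), np.float64(228.0)]
[[199.01404616 144.78665835]] [[200.19007979 155.42864974]]
```

>>> arm_command(
  twist=[
    [0,0,0],
    [0,0,0],
    [0,0,0],
    [0,0,0],
    [0,0,0],
    [0,0,0],
  ],
  offset=[
    [1.3,-2.5,0],
    [0,0,25],
    [0,0,25],
    [0,0,20],
    [0,0,6],
    [0,0,0],
  ],
  gripper=[-0.2,-0.2,-0.2,-0.2,-0.2,-0.2],
)

```text
t: 4.23
ee_pos: [0.4472, 0.2188, 0.0754]
tool_rot: [1.0, -0.0, -0.0, 0.0]
force: [0.3, 0.4, 0.8]
finger_gap: 0.0514
```

```bash
python3 look.py b 170 230 110 200 140 220 200 280; python3 -c "
from h import *
s=r.state();print(s['ee_pos'],s['tool_rot'].round(4))"
```

```text
4.3333 [0.4485 0.2191 0.0769] [ 0.3 -0.3 -0.9] 0.0514
[0.44854826 0.21913469 0.07694478] [ 1.0e+00 -1.0e-04  1.3e-03 -3.0e-04]
```

View pics/b.png

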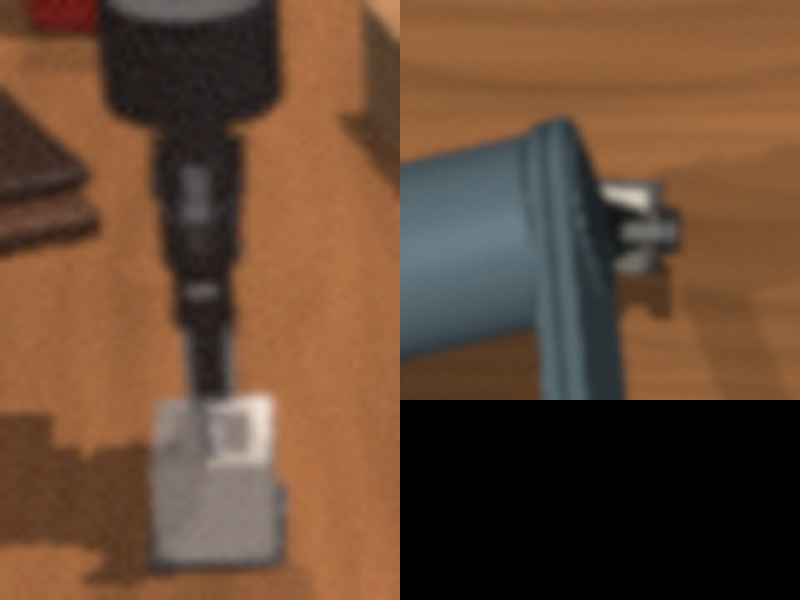

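>>> arm_command(
  twist=[
    [0,0,0],
    [0,0,0],
    [0,0,0],
    [0,0,0],
    [0,0,0],
    [0,0,0],
    [0,0,0],
    [0,0,0],
  ],
  offset=[
    [0,0,5],
    [0,0,0],
    [0,0,0],
    [0,0,0],
    [0,0,0],
    [0,0,0],
    [0,0,0],
    [0,0,0],
  ],
  gripper=[-0.2,-0.2,0.2,0.3,0.41,0.41,0.41,0.41],
)

```text
t: 5.0
ee_pos: [0.4476, 0.2191, 0.0708]
tool_rot: [1.0, 0.0, 0.001, -0.0]
force: [-0.3, 1.3, 5.6]
finger_gap: 0.0251
```

>>> arm_command(
  twist=[
    [0,0,0],
    [0,0,0],
    [0,0,0],
    [0,0,0],
    [0,0,0],
    [0,0,0],
    [0,0,0],
    [0,0,0],
  ],
  offset=[
    [0,0,0],
    [0,0,-5],
    [0,0,-15],
    [0,0,-20],
    [0,0,-25],
    [0,0,-25],
    [0,0,-15],
    [0,0,0],
  ],
  gripper=[0.41,0.41,0.41,0.41,0.41,0.41,0.41,0.41],
)

```text
t: 5.67
ee_pos: [0.449, 0.2193, 0.1786]
tool_rot: [1.0, 0.0, 0.003, -0.001]
force: [1.0, -0.9, 0.3]
finger_gap: 0.0253
```

```bash
python3 look.py c 170 230 90 180 140 220 200 280
```

```text
5.7667 [0.447  0.2188 0.1752] [-0.4  0.8 -1. ] 0.0254
```

View pics/c.png

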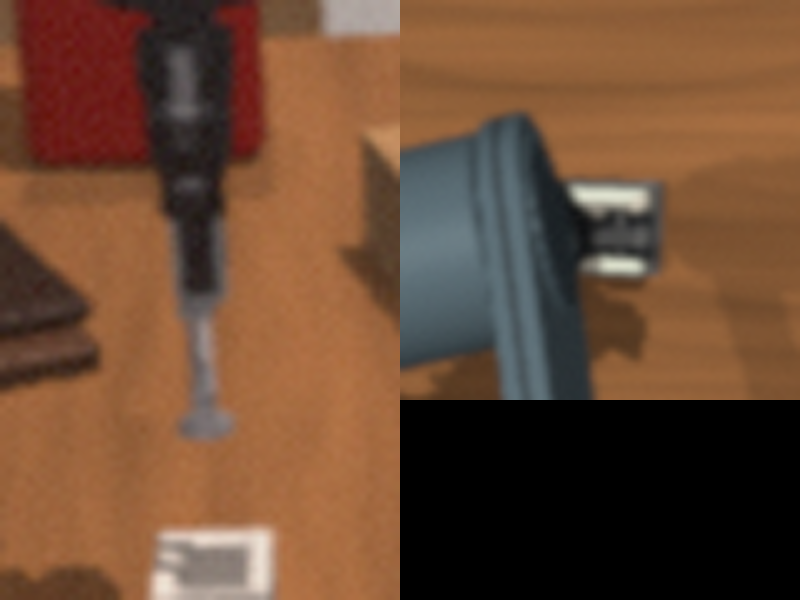

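>>> arm_command(
  twist=[
    [0,0,0],
    [0,0,0],
    [0,0,0],
    [0,0,0],
    [0,0,0],
    [0,0,0],
    [0,0,0],
    [0,0,0],
    [0,0,0],
    [0,0,0],
    [0,0,0],
    [0,0,0],
  ],
  offset=[
    [3.9,15,0],
    [3.9,30,0],
    [3.9,40,0],
    [3.9,40,0],
    [3.9,40,0],
    [3.9,40,0],
    [3.9,40,0],
    [3.9,40,0],
    [3.9,40,0],
    [3.9,40,0],
    [3.9,40,0],
    [3.9,33,0],
  ],
  gripper=[0.41,0.41,0.41,0.41,0.41,0.41,0.41,0.41,0.41,0.41,0.41,0.41],
)

```text
t: 6.77
ee_pos: [0.4927, -0.2214, 0.1731]
tool_rot: [1.0, -0.001, -0.002, -0.001]
force: [0.2, -0.1, -0.6]
finger_gap: 0.0256
```

>>> arm_command(
  twist=[
    [0,0,0],
    [0,0,0],
    [0,0,0],
    [0,0,0],
    [0,0,0],
  ],
  offset=[
    [0,20,0],
    [0,10,0],
    [0,0,0],
    [0,0,0],
    [0,0,0],
  ],
  gripper=[0.41,0.41,0.41,0.41,0.41],
)

```text
t: 7.18
ee_pos: [0.4935, -0.2472, 0.1745]
tool_rot: [1.0, 0.001, -0.001, -0.001]
force: [0.6, 0.5, -0.7]
finger_gap: 0.0252
```

```bash
python3 look.py d 170 290 150 330 280 360 190 270
python3 - <<'E'
from h import *
s=r.state(); e=s['ee_pos']; print(s['tool_rot'].round(4))
S=np.load('side_d.npz'); P=cloud('side',S['d'])
m=(abs(P[...,0]-e[0])<.035)&(abs(P[...,1]-e[1])<.04)&(P[...,2]>.085)&(P[...,2]<.26)
for v in range(384):
    u=np.where(m[v])[0]
    if len(u): p=P[v,u]; print(v,u.min(),u.max(),(p[:,0].min()*1e3).round(0),(p[:,0].max()*1e3).round(0),'y',(np.median(p[:,1])*1e3).round(0),'z',(np.median(p[:,2])*1e3).round(0))
E
```

```text
7.2833 [ 0.494  -0.2473  0.1752] [-0.   0.5 -0.4] 0.0252
[ 1.e+00  1.e-03 -2.e-04 -4.e-04]
190 227 229 506.0 509.0 y -268.0 z 259.0
191 211 229 477.0 509.0 y -270.0 z 258.0
192 211 229 477.0 509.0 y -271.0 z 257.0
193 211 229 477.0 509.0 y -272.0 z 256.0
194 211 229 477.0 509.0 y -271.0 z 253.0
195 211 229 477.0 509.0 y -271.0 z 252.0
196 211 229 477.0 509.0 y -271.0 z 249.0
197 211 229 477.0 509.0 y -271.0 z 248.0
198 212 229 478.0 509.0 y -272.0 z 244.0
199 212 229 478.0 509.0 y -273.0 z 244.0
200 212 229 478.0 509.0 y -273.0 z 241.0
201 212 228 478.0 507.0 y -272.0 z 239.0
202 213 213 480.0 480.0 y -275.0 z 239.0
208 228 228 506.0 506.0 y -271.0 z 223.0
209 214 222 481.0 495.0 y -286.0 z 230.0
210 214 214 481.0 481.0 y -274.0 z 222.0
215 218 227 487.0 504.0 y -274.0 z 210.0
216 216 227 484.0 504.0 y -273.0 z 207.0
217 216 227 484.0 504.0 y -272.0 z 204.0
218 216 227 483.0 504.0 y -272.0 z 202.0
219 216 227 483.0 504.0 y -273.0 z 201.0
220 216 227 483.0 504.0 y -273.0 z 199.0
221 216 227 483.0 504.0 y -273.0 z 197.0
222 216 227 483.0 503.0 y -274.0 z 195.0
223 216 227 483.0 503.0 y
[... 627 characters left out ...]
5.0
239 219 223 487.0 495.0 y -253.0 z 142.0
240 219 223 487.0 495.0 y -236.0 z 128.0
241 219 223 487.0 495.0 y -238.0 z 128.0
242 219 223 487.0 494.0 y -237.0 z 125.0
243 219 223 487.0 494.0 y -235.0 z 121.0
244 219 223 487.0 494.0 y -237.0 z 120.0
245 219 223 486.0 494.0 y -236.0 z 117.0
246 219 223 486.0 494.0 y -261.0 z 132.0
247 219 224 486.0 496.0 y -262.0 z 130.0
248 217 227 482.0 502.0 y -246.0 z 116.0
249 216 227 480.0 502.0 y -246.0 z 114.0
250 216 226 480.0 500.0 y -257.0 z 119.0
251 217 227 482.0 502.0 y -257.0 z 117.0
252 216 227 480.0 501.0 y -258.0 z 116.0
253 216 226 480.0 499.0 y -260.0 z 115.0
254 218 224 484.0 495.0 y -261.0 z 112.0
255 220 220 487.0 487.0 y -262.0 z 112.0
```

View pics/d.png

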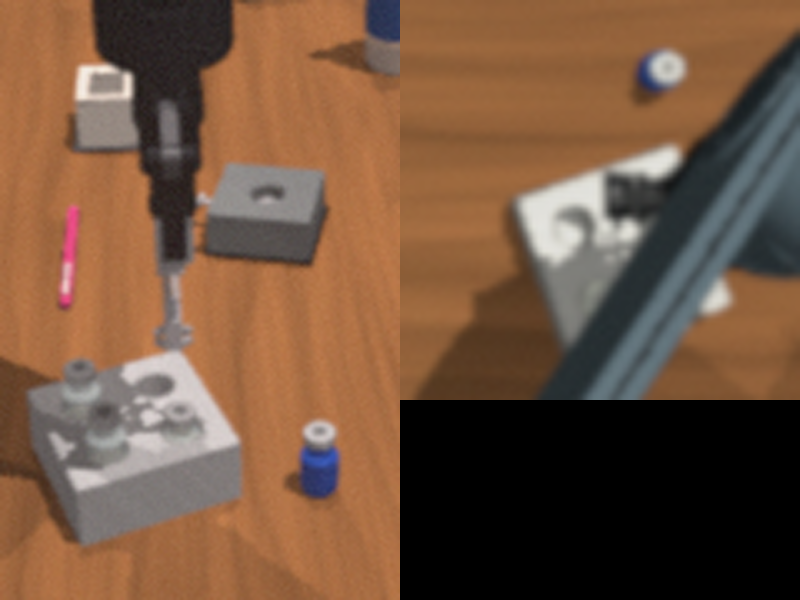

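>>> arm_command(
  twist=[
    [0,0,0],
    [0,0,0],
    [0,0,0],
    [0,0,0],
    [0,0,0],
    [0,0,0],
  ],
  offset=[
    [1.5,1.5,10],
    [0,0,20],
    [0,0,14],
    [0,0,0],
    [0,0,0],
    [0,0,0],
  ],
  gripper=[0.45,0.5,0.55,0.55,0.55,0.55],
)

```text
t: 7.78
ee_pos: [0.496, -0.2505, 0.1318]
tool_rot: [1.0, 0.0, 0.0, 0.0]
force: [-0.1, 0.2, -1.1]
finger_gap: 0.0197
```

```bash
python3 look.py e 190 250 215 305 280 360 190 270
python3 - <<'E'
from h import *
s=r.state(); e=s['ee_pos']; print(s['tool_rot'].round(4))
S=np.load('side_e.npz'); P=cloud('side',S['d'])
m=(abs(P[...,0]-e[0])<.03)&(abs(P[...,1]-e[1])<.04)&(P[...,2]>.046)&(P[...,2]<.135)
for v in range(384):
    u=np.where(m[v])[0]
    if len(u): p=P[v,u]; print(v,u.min(),u.max(),(p[:,0].min()*1e3).round(0),(p[:,0].max()*1e3).round(0),'y',(p[:,1]*1e3).round(0)[[0,len(u)//2,-1]],'z',(np.median(p[:,2])*1e3).round(0))
E
```

```text
7.8833 [ 0.4962 -0.2509  0.1324] [-0.4  0.2 -1.5] 0.0195
[1.e+00 3.e-04 8.e-04 6.e-04]
247 219 229 486.0 505.0 y [-267. -265. -267.] z 133.0
248 219 226 486.0 500.0 y [-263. -270. -265.] z 131.0
249 219 226 486.0 500.0 y [-267. -269. -266.] z 128.0
250 219 226 486.0 499.0 y [-267. -269. -267.] z 128.0
251 219 225 486.0 498.0 y [-269. -250. -254.] z 115.0
252 221 225 490.0 498.0 y [-249. -255. -252.] z 111.0
253 221 225 490.0 497.0 y [-245. -256. -253.] z 109.0
254 221 225 489.0 497.0 y [-241. -254. -255.] z 107.0
255 221 225 489.0 497.0 y [-238. -235. -260.] z 93.0
256 221 225 489.0 497.0 y [-235. -235. -258.] z 89.0
257 221 225 489.0 497.0 y [-233. -234. -260.] z 86.0
258 221 225 489.0 497.0 y [-233. -236. -261.] z 84.0
259 221 225 489.0 497.0 y [-234. -233. -263.] z 80.0
260 221 225 489.0 497.0 y [-232. -235. -263.] z 78.0
261 221 225 489.0 497.0 y [-231. -234. -262.] z 75.0
262 221 225 489.0 496.0 y [-234. -233. -264.] z 73.0
263 220 227 487.0 501.0 y [-238. -266. -238.] z 73.0
264 219 228 484.0 503.0 y [-239. -266. -240.] z 71.0
265 218 228 482.0 503.0 y [-240. -268. -242.] z 71.0
266 218 228 482.0 502.0 y [-239. -267. -242.] z 87.0
267 221 226 488.0 498.0 y [-267. -270. -269.] z 87.0
268 221 226 488.0 498.0 y [-269. -268. -267.] z 85.0
269 222 226 490.0 498.0 y [-270. -270. -271.] z 83.0
270 222 229 490.0 504.0 y [-272. -268. -260.] z 79.0
271 218 229 482.0 504.0 y [-258. -272. -261.] z 74.0
272 218 229 482.0 504.0 y [-261. -271. -263.] z 71.0
273 219 228 484.0 502.0 y [-264. -271. -250.] z 71.0
274 219 228 483.0 502.0 y [-253. -272. -253.] z 58.0
275 219 228 483.0 502.0 y [-253. -257. -250.] z 56.0
276 219 228 483.0 501.0 y [-251. -260. -252.] z 54.0
277 220 227 485.0 499.0 y [-256. -257. -256.] z 52.0
278 221 227 487.0 499.0 y [-255. -259. -255.] z 50.0
279 221 224 487.0 493.0 y [-256. -256. -258.] z 47.0
```

View pics/e.png

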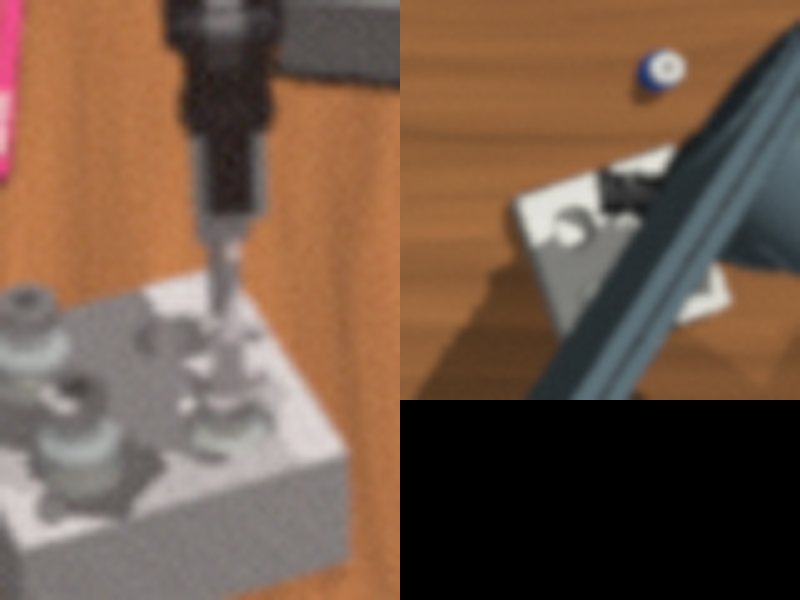

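>>> arm_command(
  twist=[
    [0,0,0],
    [0,0,0],
    [0,0,0],
    [0,0,0],
    [0,0,0],
    [0,0,0],
  ],
  offset=[
    [0,-0.5,6],
    [0,0,6],
    [0,0,6],
    [0,0,3],
    [0,0,0],
    [0,0,0],
  ],
  gripper=[0.55,0.55,0.55,0.55,0.55,0.55],
)

```text
t: 8.38
ee_pos: [0.4953, -0.25, 0.1099]
tool_rot: [1.0, 0.0, -0.0, -0.0]
force: [-0.4, 0.0, -1.6]
finger_gap: 0.0196
```

```bash
python3 look.py f 190 250 215 305 280 360 190 270
python3 - <<'E'
from h import *
S=np.load('side_f.npz'); P=cloud('side',S['d'])
m=(abs(P[...,0]-.496)<.03)&(abs(P[...,1]+.25)<.04)&(P[...,2]>.045)&(P[...,2]<.075)
for v in range(384):
    u=np.where(m[v])[0]
    if len(u): p=P[v,u]; print(v,u.min(),u.max(),(p[:,0].min()*1e3).round(0),(p[:,0].max()*1e3).round(0),'y',(p[:,1]*1e3).round(0)[[0,len(u)//2,-1]],'z',(np.median(p[:,2])*1e3).round(0))
E
```

```text
8.4833 [ 0.4956 -0.2502  0.1104] [-0.6 -0.7 -0.2] 0.0198
263 221 223 489.0 493.0 y [-237. -237. -232.] z 72.0
264 221 223 488.0 493.0 y [-234. -234. -234.] z 68.0
265 221 223 488.0 492.0 y [-234. -235. -234.] z 65.0
266 221 223 488.0 492.0 y [-234. -232. -234.] z 62.0
267 221 223 488.0 492.0 y [-233. -234. -232.] z 59.0
268 221 223 488.0 492.0 y [-231. -235. -232.] z 55.0
269 221 223 488.0 492.0 y [-233. -232. -232.] z 53.0
270 221 223 488.0 492.0 y [-231. -238. -239.] z 55.0
271 220 228 486.0 502.0 y [-242. -266. -230.] z 57.0
272 219 228 484.0 502.0 y [-248. -264. -250.] z 58.0
273 218 228 481.0 502.0 y [-240. -250. -252.] z 57.0
274 218 228 481.0 502.0 y [-242. -265. -251.] z 58.0
275 212 228 469.0 502.0 y [-240. -269. -253.] z 66.0
276 219 228 483.0 501.0 y [-253. -268. -255.] z 60.0
277 217 227 479.0 499.0 y [-248. -269. -256.] z 61.0
278 220 228 485.0 501.0 y [-253. -271. -259.] z 57.0
279 219 229 483.0 503.0 y [-259. -270. -259.] z 53.0
280 218 229 481.0 503.0 y [-262. -270. -262.] z 50.0
281 220 228 485.0 501.0 y [-262. -270. -262.] z 50.0
282 222 226 489.0 497.0 y [-269. -273. -269.] z 50.0
284 236 236 516.0 516.0 y [-273. -273. -273.] z 45.0
288 214 214 472.0 472.0 y [-280. -280. -280.] z 45.0
```

View pics/f.png

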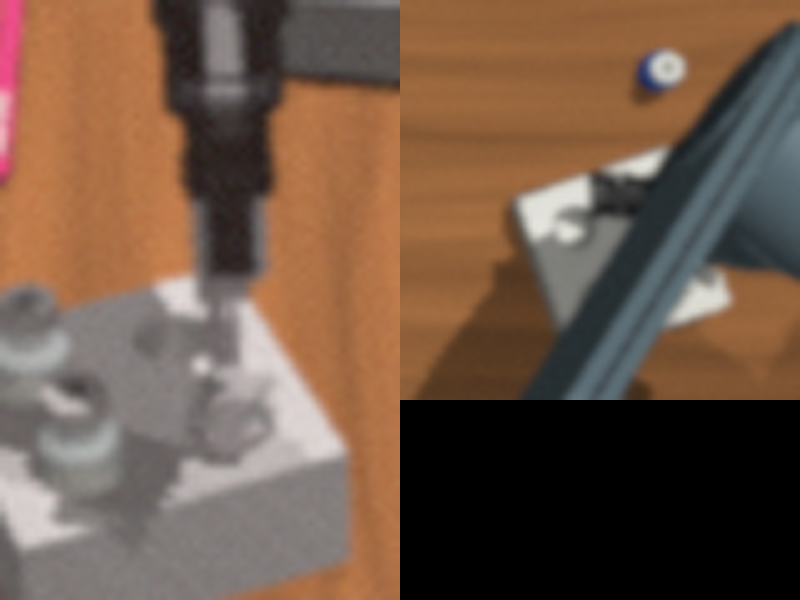

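>>> arm_command(
  twist=[
    [0,0,0],
    [0,0,0],
    [0,0,0],
    [0,0,0],
  ],
  offset=[
    [0,0,1],
    [0,0,1],
    [0,0,0],
    [0,0,0],
  ],
  gripper=[0.55,0.55,0.55,0.55],
)

```text
t: 8.82
ee_pos: [0.4955, -0.2501, 0.1083]
tool_rot: [1.0, 0.0, 0.0, 0.0]
force: [-0.8, -0.4, -1.0]
finger_gap: 0.0196
```

>>> arm_command(
  twist=[
    [0,0,0],
    [0,0,0],
    [0,0,0],
  ],
  offset=[
    [0,0,0.8],
    [0,0,0],
    [0,0,0],
  ],
  gripper=[0.55,0.55,0.55],
)

```text
t: 9.07
ee_pos: [0.4955, -0.2501, 0.1075]
tool_rot: [1.0, 0.0, -0.0, -0.0]
force: [0.5, -0.0, 0.1]
finger_gap: 0.0199
```

>>> arm_command(
  twist=[
    [0,0,0],
    [0,0,0],
    [0,0,0],
    [0,0,0],
    [0,0,0],
    [0,0,0],
  ],
  offset=[
    [0,0,0],
    [0,0,0],
    [0,0,0],
    [0,0,0],
    [0,0,0],
    [0,0,0],
  ],
  gripper=[0.51,0.47,0.43,0.41,0.41,0.41],
)

```text
t: 9.57
ee_pos: [0.4956, -0.2501, 0.1076]
tool_rot: [1.0, 0.0, 0.0, 0.0]
force: [-0.9, -0.1, 2.8]
finger_gap: 0.0255
```

>>> arm_command(
  twist=[
    [0,0,0],
    [0,0,0],
    [0,0,0],
    [0,0,0],
    [0,0,0],
    [0,0,0],
    [0,0,0],
    [0,0,0],
  ],
  offset=[
    [0,0,-3],
    [0,0,-6],
    [0,0,-10],
    [0,0,-12],
    [0,0,-12],
    [0,0,-7],
    [0,0,0],
    [0,0,0],
  ],
  gripper=[0.41,0.41,0.41,0.41,0.41,0.41,0.41,0.41],
)

```text
t: 10.23
ee_pos: [0.4958, -0.2503, 0.1582]
tool_rot: [1.0, 0.0, 0.001, 0.0]
force: [0.0, -0.3, -1.7]
finger_gap: 0.0251
```

```bash
python3 look.py g 190 250 205 295 280 360 190 270
```

```text
10.3333 [ 0.4951 -0.2499  0.157 ] [ 0.4  0.3 -0.6] 0.0252
```

View pics/g.png

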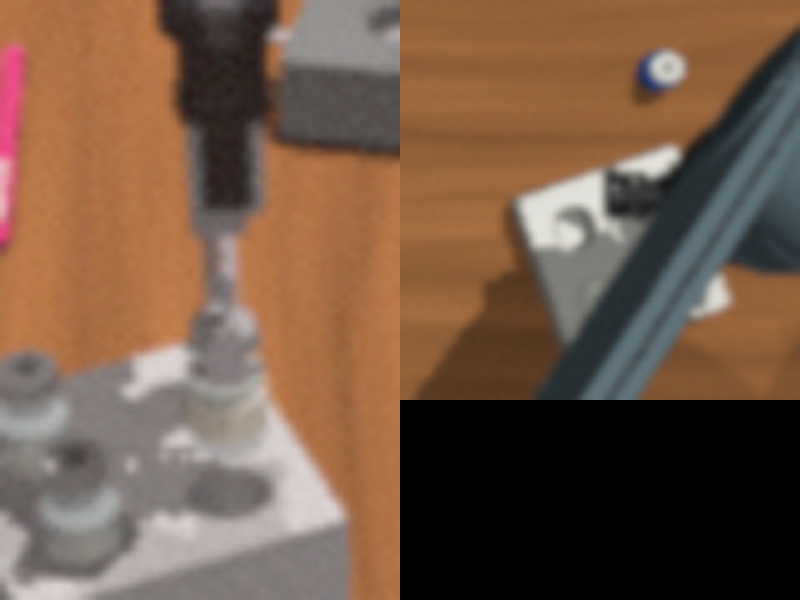

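>>> arm_command(
  twist=[
    [0,0,0],
    [0,0,0],
    [0,0,0],
    [0,0,0],
    [0,0,0],
    [0,0,0],
    [0,0,0],
    [0,0,0],
    [0,0,0],
    [0,0,0],
    [0,0,0],
    [0,0,0],
  ],
  offset=[
    [0,0,-10],
    [4,-15,-10],
    [7,-25,0],
    [8,-30,0],
    [9,-35,0],
    [9,-35,0],
    [9,-35,0],
    [9,-35,0],
    [8,-30,0],
    [7,-25,0],
    [5,-16,0],
    [2,-7,0],
  ],
  gripper=[0.41,0.41,0.41,0.41,0.41,0.41,0.41,0.41,0.41,0.41,0.41,0.41],
)

```text
t: 11.33
ee_pos: [0.5727, 0.0405, 0.1776]
tool_rot: [1.0, 0.001, -0.0, -0.0]
force: [-0.5, 0.4, -1.3]
finger_gap: 0.025
```

>>> arm_command(
  twist=[
    [0,0,0],
    [0,0,0],
    [0,0,0],
    [0,0,0],
    [0,0,0],
  ],
  offset=[
    [0,0,15],
    [0,0,10],
    [0,0,0],
    [0,0,0],
    [0,0,0],
  ],
  gripper=[0.41,0.41,0.41,0.41,0.41],
)

```text
t: 11.75
ee_pos: [0.5725, 0.0371, 0.1527]
tool_rot: [1.0, -0.001, -0.0, 0.0]
force: [-0.2, 0.4, -1.0]
finger_gap: 0.025
```

```bash
python3 look.py i 215 285 135 240 200 280 170 250
python3 - <<'E'
from h import *
s=r.state(); e=s['ee_pos']; print(e,s['tool_rot'].round(4))
S=np.load('side_i.npz'); P=cloud('side',S['d'])
m=(abs(P[...,0]-e[0])<.03)&(abs(P[...,1]-e[1])<.04)&(P[...,2]>.045)&(P[...,2]<e[2]+.03)
for v in range(384):
    u=np.where(m[v])[0]
    if len(u): p=P[v,u]; print(v,u.min(),u.max(),(p[:,0].min()*1e3).round(0),(p[:,0].max()*1e3).round(0),'y',(p[:,1]*1e3).round(0)[[0,len(u)//2,-1]],'z',(np.median(p[:,2])*1e3).round(0))
E
```

```text
11.85 [0.5729 0.0372 0.1532] [-1.2 -0.2 -0.7] 0.0249
[0.57285114 0.03719754 0.15317315] [ 1.e+00 -4.e-04  5.e-04  1.e-04]
156 245 245 562.0 562.0 y [53. 53. 53.] z 178.0
157 245 245 562.0 562.0 y [47. 47. 47.] z 178.0
158 245 245 562.0 562.0 y [47. 47. 47.] z 175.0
159 245 245 562.0 562.0 y [49. 49. 49.] z 171.0
160 245 254 562.0 581.0 y [46. 20. 16.] z 182.0
161 245 254 561.0 581.0 y [45. 11. 15.] z 181.0
162 245 254 562.0 581.0 y [47. 11. 16.] z 179.0
163 245 254 561.0 581.0 y [46. 11. 18.] z 177.0
164 245 254 562.0 582.0 y [50. 11. 23.] z 174.0
165 245 254 561.0 581.0 y [47.  8. 18.] z 172.0
166 245 254 562.0 582.0 y [51. 15. 19.] z 168.0
167 245 254 561.0 581.0 y [48. 11. 17.] z 167.0
168 246 254 561.0 581.0 y [15. 10. 15.] z 165.0
169 246 254 562.0 581.0 y [17. 14. 18.] z 160.0
170 246 254 562.0 581.0 y [17. 13. 17.] z 156.0
171 246 252 562.0 576.0 y [20. 16. 18.] z 153.0
172 246 252 562.0 576.0 y [18. 14. 17.] z 150.0
173 246 252 561.0 576.0 y [12. 15. 17.] z 147.0
174 247 250 565.0 573.0 y [30. 40. 32.] z 138.0
175 247 250 565.0 573.0 y [34. 36. 40.] z 132.0
176 247 250 565.0 
[... 562 characters left out ...]
245 253 560.0 580.0 y [37. 20. 40.] z 99.0
189 245 252 560.0 578.0 y [37. 21. 37.] z 99.0
190 245 253 560.0 580.0 y [36. 22. 31.] z 94.0
191 245 253 559.0 580.0 y [28. 22. 30.] z 93.0
192 245 253 559.0 580.0 y [35. 21. 36.] z 90.0
193 245 253 559.0 579.0 y [30. 25. 29.] z 85.0
194 245 253 559.0 579.0 y [31. 24. 27.] z 83.0
195 245 253 559.0 579.0 y [32. 26. 31.] z 80.0
196 245 253 559.0 580.0 y [30. 26. 32.] z 78.0
197 245 253 559.0 579.0 y [33. 26. 29.] z 74.0
198 245 253 559.0 579.0 y [33. 26. 30.] z 71.0
199 245 253 559.0 579.0 y [27. 25. 31.] z 69.0
200 245 253 559.0 579.0 y [31. 23. 27.] z 64.0
201 245 252 559.0 576.0 y [34. 24. 28.] z 62.0
202 247 251 564.0 574.0 y [28. 27. 28.] z 59.0
```

View pics/i.png

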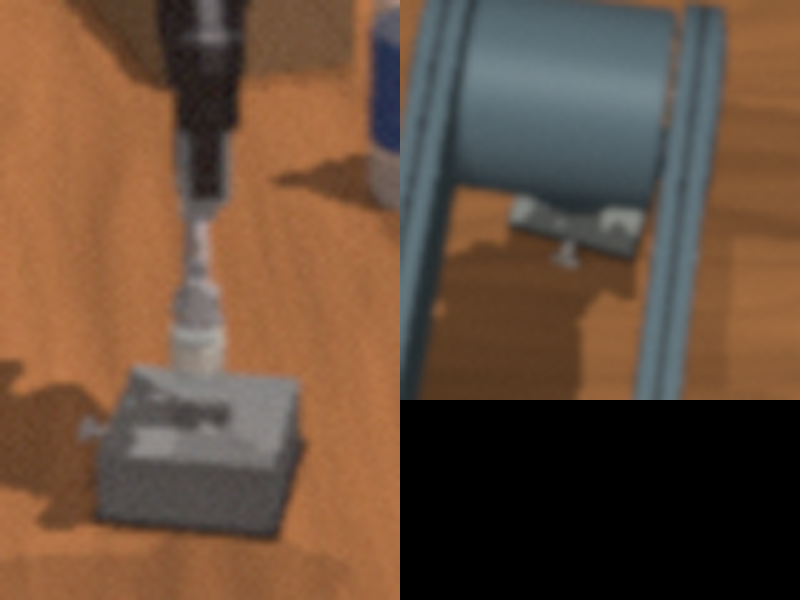

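Run:
```python
from h import *
th=np.linspace(0,2*np.pi,80); a=np.deg2rad(14.6)
o=[]
for cn,c,(x,y) in(('side',(225,275,190,240),(.5697,.0383)),('top',(215,260,180,225),(.5718,.0381))):
    im=cv2.cvtColor(np.load(cn+'0.npz')['im'],4)
    k=400/(c[1]-c[0])
    A=cv2.resize(im[c[2]:c[3],c[0]:c[1]],(400,400),interpolation=cv2.INTER_CUBIC); B=A.copy()
    def d(pts,col):
        q=proj(cn,pts); q=((q-[c[0],c[2]]+.5)*k).astype(int); cv2.polylines(B,[q.reshape(-1,1,2)],True,col,1)
    d(np.c_[x+.0149*np.cos(th),y+.0149*np.sin(th),0*th+.037],(0,255,0))
    sq=np.array([[-1,-1],[1,-1],[1,1],[-1,1]])*.04@np.array([[np.cos(a),np.sin(a)],[-np.sin(a),np.cos(a)]])
    d(np.c_[sq+[x,y],[.037]*4],(0,0,255))
    o.append(cv2.vconcat([A,B])[:])
cv2.imwrite('pics/w.png',cv2.resize(cv2.hconcat(o),(600,600)))
S=np.load('side0.npz'); P=cloud('side',S['d'])
for v in range(200,222):
    u=np.where((abs(P[v,:,0]-.57)<.05)&(abs(P[v,:,1]-.038)<.055)&(P[v,:,2]<.034)&(P[v,:,2]>.01))[0]
    print(v,u.min() if len(u) else '',u.max() if len(u) else '',[int(x*1000) for x in P[v,241:260,2]])
```

```text
200 238 238 [37, 36, 38, 36, 36, 35, 35, 37, 36, 35, 37, 36, 36, 35, 36, 37, -1, 2, 1]
201   [39, 37, 38, 36, 37, 36, 38, 37, 38, 37, 37, 37, 36, 36, 37, 36, 35, 36, 36]
202   [37, 35, 36, 37, 36, 37, 36, 35, 37, 36, 34, 38, 37, 36, 38, 36, 38, 36, 34]
203 245 245 [36, 36, 36, 38, 33, 38, 36, 38, 36, 36, 37, 35, 37, 39, 39, 37, 36, 37, 35]
204   [37, 36, 36, 37, 37, 36, 36, 38, 35, 36, 37, 37, 34, 37, 38, 37, 35, 36, 36]
205 252 266 [37, 38, 35, 35, 36, 38, 34, 35, 35, 36, 38, 33, 35, 37, 35, 37, 36, 37, 39]
206 246 266 [37, 36, 35, 35, 37, 33, 33, 33, 33, 31, 30, 33, 34, 36, 40, 36, 35, 36, 35]
207 246 266 [36, 39, 38, 36, 34, 31, 29, 31, 30, 32, 30, 30, 29, 37, 37, 36, 36, 38, 37]
208 230 266 [36, 37, 39, 35, 31, 27, 28, 27, 27, 27, 24, 26, 30, 31, 36, 35, 37, 37, 36]
209 230 266 [35, 35, 36, 39, 28, 25, 26, 27, 27, 26, 23, 28, 26, 35, 36, 34, 36, 34, 35]
210 231 266 [35, 38, 37, 37, 37, 37, 37, 26, 26, 26, 36, 37, 35, 36, 36, 39, 36, 34, 36]
211 264 266 [37, 38, 35, 36, 39, 36, 38, 35, 35, 37, 38, 36, 34, 38, 34, 35, 37, 34, 38]
212 264 266 [38, 36, 36, 37, 36, 37, 38, 37, 36, 37, 38, 39, 35, 37, 37, 37, 35, 37, 37]
213 259 265 [35, 36, 37, 35, 35, 35, 36, 35, 34, 36, 37, 38, 36, 38, 36, 36, 37, 37, 33]
214 263 265 [38, 36, 39, 36, 39, 37, 36, 38, 36, 37, 37, 38, 36, 38, 37, 37, 35, 35, 36]
215 233 264 [36, 35, 36, 36, 36, 38, 37, 36, 38, 37, 36, 37, 37, 36, 37, 38, 37, 38, 37]
216 232 264 [34, 33, 34, 32, 32, 33, 33, 35, 33, 36, 34, 37, 35, 35, 37, 36, 36, 36, 36]
217 232 264 [33, 28, 30, 30, 31, 33, 29, 32, 31, 31, 33, 34, 33, 34, 34, 35, 661, 33, 34]
218 232 264 [24, 28, 28, 27, 29, 28, 31, 27, 28, 28, 28, 26, 28, 32, 32, 32, 33, 32, 32]
219 232 263 [24, 23, 24, 24, 23, 26, 26, 25, 24, 23, 26, 27, 25, 26, 27, 28, 27, 27, 28]
220 232 263 [23, 21, 21, 22, 21, 20, 23, 24, 22, 22, 25, 23, 23, 22, 22, 25, 25, 25, 24]
221 232 263 [18, 17, 19, 19, 19, 20, 17, 20, 19, 19, 21, 20, 21, 21, 21, 23, 22, 23, 22]
```

View pics/w.png

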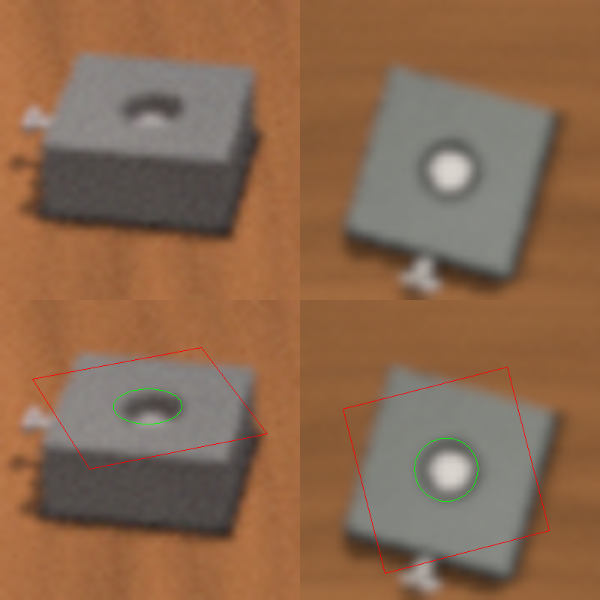

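Run:
```python
from h import *
from scipy.optimize import minimize
from scipy.ndimage import map_coordinates
th=np.linspace(0,2*np.pi,120)
for cn in('side','top'):
    g=cv2.GaussianBlur(cv2.cvtColor(np.load(cn+'0.npz')['im'],cv2.COLOR_RGB2GRAY).astype(float),(0,0),.8)
    hsv=cv2.cvtColor(np.load(cn+'0.npz')['im'],cv2.COLOR_RGB2HSV)[...,1].astype(float); hsv=cv2.GaussianBlur(hsv,(0,0),.8)
    def samp(I,pts):
        q=proj(cn,pts); return map_coordinates(I,[q[:,1],q[:,0]],order=1)
    def sqr(p,s):
        x,y,a=p; t=np.linspace(-.85,.85,40); o=[]
        for e in range(4):
            l=np.c_[s*np.ones(40),t*.04]; b=a+e*np.pi/2
            Rm=np.array([[np.cos(b),np.sin(b)],[-np.sin(b),np.cos(b)]]); o.append(l@Rm+[x,y])
        o=np.vstack(o); return np.c_[o,.037*np.ones(len(o))]
    def fs(p): # robust difference inside-outside, gray + saturation
        d=np.abs(samp(g,sqr(p,.0375))-samp(g,sqr(p,.0425)))+np.abs(samp(hsv,sqr(p,.0375))-samp(hsv,sqr(p,.0425)))
        return -np.minimum(d,60).mean()
    best=min((minimize(fs,[.571+dx,.038+dy,np.deg2rad(a)],method='Nelder-Mead',options=dict(initial_simplex=None,xatol=1e-5)) for dx in(-.003,0,.003) for dy in(-.003,0,.003) for a in(-16,16)),key=lambda r:r.fun)
    print(cn,'square',best.x[:2].round(4),np.rad2deg(best.x[2]).round(1),best.fun)
    for rr in (.0125,.0138,.0149):
        def fc(p):
            c=lambda r:np.c_[p[0]+r*np.cos(th),p[1]+r*np.sin(th),0*th+.037]
            w=samp(g,c(rr+.002))-samp(g,c(rr-.002)); return -np.minimum(w,40).mean()
        b=min((minimize(fc,[.571+dx,.038+dy],method='Nelder-Mead') for dx in(-.003,0,.003) for dy in(-.003,0,.003)),key=lambda r:r.fun)
        print('  circ',rr,b.x.round(4),b.fun)
```

```text
Traceback (most recent call last):
  File "h.py", line 11, in proj
    K,Rm,t=cam(n); q=(K@(Rm@np.atleast_2d(p).T+t[:,None])).T; return q[:,:2]/q[:,2:]
           ~~~^^^
  File "h.py", line 5, in cam
    m=r.camera_model(n); K=np.array([[m['fx'],0,m['cx']],[0,m['fy'],m['cy']],[0,0,1]])
ValueError: time passes only in moves, steps and waits
```

```bash
sed -i 's/^def cam(n):/import functools\n@functools.lru_cache\ndef cam(n):/' h.py
cat > fit.py <<'E'
from h import *
from scipy.optimize import minimize
from scipy.ndimage import map_coordinates
th=np.linspace(0,2*np.pi,120)
for cn in('side','top'):
    F=np.load(cn+'0.npz')
    g=cv2.GaussianBlur(cv2.cvtColor(F['im'],cv2.COLOR_RGB2GRAY).astype(float),(0,0),.8)
    hsv=cv2.GaussianBlur(cv2.cvtColor(F['im'],cv2.COLOR_RGB2HSV)[...,1].astype(float),(0,0),.8)
    def samp(I,pts):
        q=proj(cn,pts); return map_coordinates(I,[q[:,1],q[:,0]],order=1)
    def sqr(p,s):
        x,y,a=p; t=np.linspace(-.85,.85,40); o=[]
        for e in range(4):
            l=np.c_[s*np.ones(40),t*.04]; b=a+e*np.pi/2
            o.append(l@np.array([[np.cos(b),np.sin(b)],[-np.sin(b),np.cos(b)]])+[x,y])
        o=np.vstack(o); return np.c_[o,.037*np.ones(len(o))]
    def fs(p):
        a,b=sqr(p,.0375),sqr(p,.0425)
        d=np.abs(samp(g,a)-samp(g,b))+np.abs(samp(hsv,a)-samp(hsv,b))
        return -np.minimum(d,60).mean()
    best=min((minimize(fs,[.571+dx,.038+dy,np.deg2rad(a)],method='Nelder-Mead') for dx in(-.003,0,.003) for dy in(-.003,0,.003) for a in(-16,16)),key=lambda r:r.fun)
    print(cn,'square',best.x[:2].round(4),np.rad2deg(best.x[2]).round(1),best.fun)
    for rr in (.0125,.0138,.0149):
        def fc(p):
            c=lambda r:np.c_[p[0]+r*np.cos(th),p[1]+r*np.sin(th),0*th+.037]
            return -np.minimum(samp(g,c(rr+.002))-samp(g,c(rr-.002)),40).mean()
        b=min((minimize(fc,[.571+dx,.038+dy],method='Nelder-Mead') for dx in(-.003,0,.003) for dy in(-.003,0,.003)),key=lambda r:r.fun)
        print('  circ',rr,b.x.round(4),b.fun)
E
timeout 200 python3 fit.py
```

```text
side square [0.5722 0.0379] -15.2 -47.10201058924482
  circ 0.0125 [0.5721 0.0382] -15.356914509738862
  circ 0.0138 [0.572  0.0388] -14.752775427813992
  circ 0.0149 [0.5714 0.0386] -13.10705137706392
top square [0.5719 0.0367] -14.6 -58.46877988140661
  circ 0.0125 [0.5897 0.0378] -6.978574224022068
  circ 0.0138 [0.5906 0.0396] -6.259706977825547
  circ 0.0149 [0.5917 0.0397] -5.616531447363214
```

Run:
```python
from h import *
S=np.load('side_i.npz'); im=S['im'].astype(int)
for v in range(189,201,2): print(v,[tuple(im[v,u]) [2] for u in range(238,260)])
K,Rm,t=cam('side')
# predicted silhouette for vial axis x,y at z
for x in(.569,.570,.571,.572):
    q=proj('side',[x,.0372,.075])[0]; dx=K[0,0]*.012/ (Rm@np.array([x,.0372,.075])+t)[2]
    print(x,q,q[0]-dx,q[0]+dx)
```

```text
189 [np.int64(70), np.int64(67), np.int64(73), np.int64(66), np.int64(66), np.int64(67), np.int64(74), np.int64(88), np.int64(95), np.int64(104), np.int64(112), np.int64(113), np.int64(116), np.int64(121), np.int64(123), np.int64(106), np.int64(76), np.int64(71), np.int64(64), np.int64(68), np.int64(66), np.int64(61)]
191 [np.int64(65), np.int64(65), np.int64(70), np.int64(67), np.int64(68), np.int64(66), np.int64(83), np.int64(98), np.int64(101), np.int64(104), np.int64(111), np.int64(119), np.int64(113), np.int64(116), np.int64(127), np.int64(120), np.int64(92), np.int64(68), np.int64(59), np.int64(63), np.int64(62), np.int64(64)]
193 [np.int64(64), np.int64(70), np.int64(69), np.int64(69), np.int64(69), np.int64(69), np.int64(87), np.int64(119), np.int64(140), np.int64(147), np.int64(144), np.int64(146), np.int64(149), np.int64(154), np.int64(156), np.int64(149), np.int64(108), np.int64(71), np.int64(65), np.int64(64), np.int64(69), np.int64(66)]
195 [np.int64(67), np.int64(70), np.int64(69), np.int64(71), np.int64(63), np.int64(67), np.int64(81), np.int64(104), np.int64(111), np.
[... 421 characters left out ...]
0), np.int64(99), np.int64(73), np.int64(67), np.int64(68), np.int64(66), np.int64(67)]
199 [np.int64(105), np.int64(124), np.int64(123), np.int64(117), np.int64(113), np.int64(107), np.int64(103), np.int64(110), np.int64(114), np.int64(123), np.int64(124), np.int64(127), np.int64(130), np.int64(140), np.int64(134), np.int64(121), np.int64(95), np.int64(81), np.int64(77), np.int64(76), np.int64(74), np.int64(72)]
0.569 [248.71954841 194.75620359] 244.05466316047534 253.3844336654024
0.57 [249.10688837 194.73580633] 244.4423470096222 253.77142973431552
0.571 [249.49417123 194.71541208] 244.82997370374403 254.15836874960087
0.572 [249.88139699 194.69502083] 245.2175432554792 254.54525072387446
```

>>> arm_command(
  twist=[
    [0,0,0],
    [0,0,0],
    [0,0,0],
    [0,0,0],
    [0,0,0],
    [0,0,0],
  ],
  offset=[
    [1.5,-0.6,0],
    [0,0,6],
    [0,0,6],
    [0,0,4],
    [0,0,0],
    [0,0,0],
  ],
  gripper=[0.42,0.42,0.42,0.42,0.42,0.42],
)

```text
t: 12.35
ee_pos: [0.5735, 0.0386, 0.1358]
tool_rot: [1.0, 0.0, -0.001, -0.0]
force: [-0.0, -0.0, -1.1]
finger_gap: 0.0248
```

```bash
python3 look.py j 225 275 165 240 200 280 170 250
```

```text
12.45 [0.574  0.0385 0.1365] [-0.4 -0.1 -1.1] 0.0247
```

View pics/j.png

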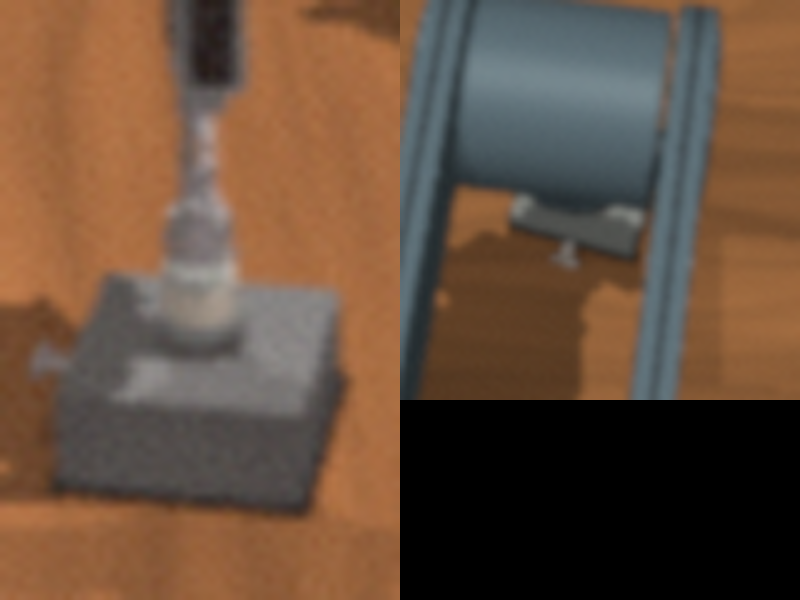

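>>> arm_command(
  twist=[
    [0,0,0],
    [0,0,0],
    [0,0,0],
    [0,0,0],
    [0,0,0],
    [0,0,0],
    [0,0,0],
  ],
  offset=[
    [0,0,1.5],
    [0,0,1.5],
    [0,0,1.5],
    [0,0,1.5],
    [0,0,1.5],
    [0,0,0],
    [0,0,0],
  ],
  gripper=[0.42,0.42,0.42,0.42,0.42,0.42,0.42],
)

```text
t: 13.03
ee_pos: [0.5739, 0.0385, 0.1289]
tool_rot: [1.0, 0.0, -0.0, -0.0]
force: [-0.2, -0.3, -0.7]
finger_gap: 0.0252
```

>>> arm_command(
  twist=[
    [0,0,0],
    [0,0,0],
    [0,0,0],
    [0,0,0],
    [0,0,0],
    [0,0,0],
  ],
  offset=[
    [0,0,1.5],
    [0,0,1.5],
    [0,0,1.5],
    [0,0,1.5],
    [0,0,0],
    [0,0,0],
  ],
  gripper=[0.43,0.43,0.43,0.43,0.43,0.43],
)

```text
t: 13.53
ee_pos: [0.5739, 0.0385, 0.1229]
tool_rot: [1.0, 0.0, -0.0, -0.0]
force: [0.0, -0.1, -0.6]
finger_gap: 0.0246
```

```bash
python3 look.py k 225 275 165 240 200 280 170 250
```

```text
13.6333 [0.574  0.0385 0.123 ] [-0.3  0.3 -0.5] 0.0245
```

View pics/k.png

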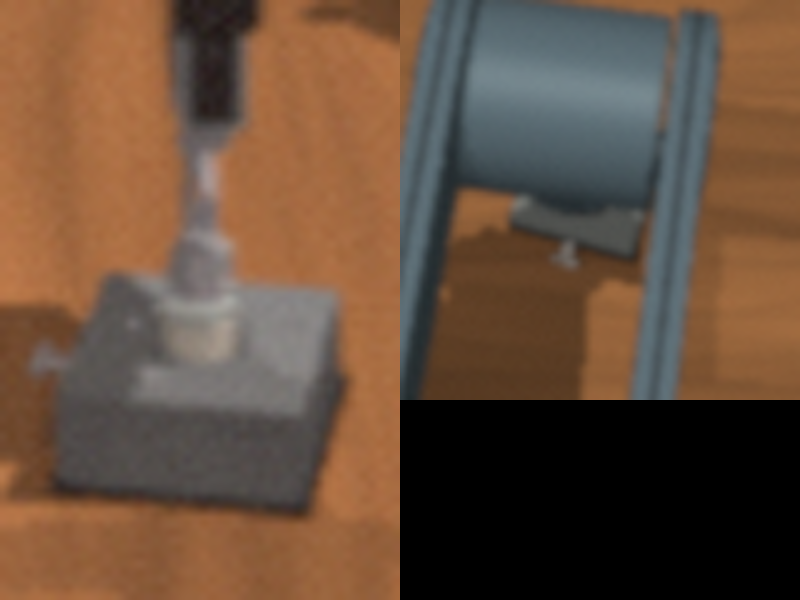

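>>> arm_command(
  twist=[
    [0,0,0],
    [0,0,0],
    [0,0,0],
    [0,0,0],
    [0,0,0],
  ],
  offset=[
    [0,0,1],
    [0,0,1],
    [0,0,1],
    [0,0,0],
    [0,0,0],
  ],
  gripper=[0.43,0.43,0.43,0.43,0.43],
)

```text
t: 14.05
ee_pos: [0.5747, 0.0386, 0.1209]
tool_rot: [1.0, 0.0, 0.001, -0.0]
force: [0.1, 1.0, 5.0]
finger_gap: 0.0242
```

>>> arm_command(
  twist=[
    [0,0,0],
    [0,0,0],
    [0,0,0],
    [0,0,0],
  ],
  offset=[
    [0,0,1],
    [0,0,1],
    [0,0,0],
    [0,0,0],
  ],
  gripper=[0.43,0.43,0.43,0.43],
)

```text
t: 14.38
ee_pos: [0.5748, 0.0385, 0.119]
tool_rot: [1.0, 0.0, 0.001, 0.0]
force: [-0.0, 0.8, 5.8]
finger_gap: 0.0244
```

>>> arm_command(
  twist=[
    [0,0,0],
    [0,0,0],
    [0,0,0],
    [0,0,0],
  ],
  offset=[
    [0,0,1],
    [0,0,1],
    [0,0,0],
    [0,0,0],
  ],
  gripper=[0.43,0.43,0.43,0.43],
)

```text
t: 14.72
ee_pos: [0.5748, 0.0385, 0.1171]
tool_rot: [1.0, 0.0, 0.001, 0.0]
force: [0.0, 0.2, 6.4]
finger_gap: 0.0246
```

```bash
python3 look.py l 225 275 165 240 200 280 170 250
```

```text
14.8167 [0.5748 0.0385 0.1171] [-0.2  1.1  5.7] 0.0243
```

View pics/l.png

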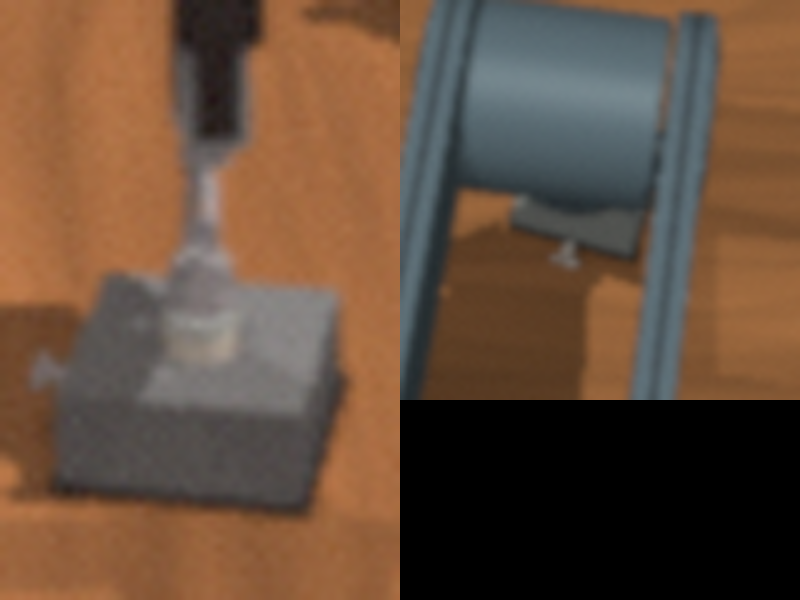

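>>> arm_command(
  twist=[
    [0,0,0],
    [0,0,0],
    [0,0,0],
    [0,0,0],
    [0,0,0],
    [0,0,0],
  ],
  offset=[
    [0,0,1],
    [0,0,1],
    [0,0,1],
    [0,0,1],
    [0,0,0],
    [0,0,0],
  ],
  gripper=[0.43,0.43,0.43,0.43,0.43,0.43],
)

```text
t: 15.32
ee_pos: [0.5748, 0.0385, 0.113]
tool_rot: [1.0, 0.0, 0.001, 0.0]
force: [-0.1, 0.4, 6.0]
finger_gap: 0.0243
```

>>> arm_command(
  twist=[
    [0,0,0],
    [0,0,0],
    [0,0,0],
    [0,0,0],
  ],
  offset=[
    [0,0,1],
    [0,0,1],
    [0,0,0],
    [0,0,0],
  ],
  gripper=[0.43,0.43,0.43,0.43],
)

```text
t: 15.65
ee_pos: [0.5748, 0.0385, 0.111]
tool_rot: [1.0, 0.0, 0.001, 0.0]
force: [-0.0, 1.7, 6.1]
finger_gap: 0.0246
```

Expected home is TCP z ≈ 0.1085, so I'll go slower now.

>>> arm_command(
  twist=[
    [0,0,0],
    [0,0,0],
    [0,0,0],
    [0,0,0],
  ],
  offset=[
    [0,0,0.5],
    [0,0,0.5],
    [0,0,0],
    [0,0,0],
  ],
  gripper=[0.43,0.43,0.43,0.43],
)

```text
t: 15.98
ee_pos: [0.5748, 0.0385, 0.1101]
tool_rot: [1.0, 0.0, 0.001, 0.0]
force: [0.2, 0.5, 7.0]
finger_gap: 0.0247
```

>>> arm_command(
  twist=[
    [0,0,0],
    [0,0,0],
    [0,0,0],
  ],
  offset=[
    [0,0,0.5],
    [0,0,0.3],
    [0,0,0],
  ],
  gripper=[0.43,0.43,0.43],
)

```text
t: 16.23
ee_pos: [0.5749, 0.0385, 0.1093]
tool_rot: [1.0, 0.0, 0.001, 0.0]
force: [0.7, 0.5, 6.9]
finger_gap: 0.0244
```

```bash
python3 look.py m 225 275 165 240 200 280 170 250
python3 - <<'E'
from h import *
S=np.load('side_m.npz'); P=cloud('side',S['d'])
m=(abs(P[...,0]-.572)<.03)&(abs(P[...,1]-.038)<.04)&(P[...,2]>.041)&(P[...,2]<.125)
for v in range(384):
    u=np.where(m[v])[0]
    if len(u): p=P[v,u]; print(v,u.min(),u.max(),(p[:,0].min()*1e3).round(0),(p[:,0].max()*1e3).round(0),'y',(p[:,1]*1e3).round(0)[[0,len(u)//2,-1]],'z',(np.median(p[:,2])*1e3).round(0))
for n in 'ijklm':
    P=cloud('side',np.load(f'side_{n}.npz')['d']); q=P[205:216,226:233]; k=(q[...,2]>.004)&(q[...,0]<.55); print(n,k.sum(),np.median(q[k],0) if k.any() else '',q[k][:,2].max() if k.any() else '')
E
```

```text
16.3333 [0.5748 0.0385 0.1093] [0.4 1.  7.3] 0.0246
176 246 246 564.0 564.0 y [47. 47. 47.] z 124.0
177 246 246 563.0 563.0 y [47. 47. 47.] z 122.0
178 246 246 564.0 564.0 y [50. 50. 50.] z 117.0
179 246 246 564.0 564.0 y [51. 51. 51.] z 114.0
180 246 246 563.0 563.0 y [46. 46. 46.] z 113.0
181 246 255 563.0 584.0 y [49. 18. 20.] z 124.0
182 246 255 563.0 584.0 y [49. 15. 19.] z 122.0
183 247 255 564.0 584.0 y [17. 12. 19.] z 122.0
184 247 255 564.0 584.0 y [17. 13. 20.] z 118.0
185 247 255 563.0 584.0 y [17. 24. 18.] z 113.0
186 247 254 564.0 581.0 y [24. 21. 19.] z 109.0
187 247 253 564.0 579.0 y [22. 18. 21.] z 107.0
188 247 253 563.0 578.0 y [18. 25. 16.] z 105.0
189 248 251 567.0 575.0 y [31. 38. 38.] z 93.0
190 248 251 567.0 575.0 y [35. 39. 39.] z 89.0
191 248 251 567.0 575.0 y [39. 35. 39.] z 85.0
192 248 251 567.0 575.0 y [36. 34. 37.] z 84.0
193 248 251 568.0 574.0 y [46. 50. 31.] z 75.0
194 248 251 568.0 575.0 y [48. 33. 35.] z 75.0
195 248 251 568.0 575.0 y [46. 33. 33.] z 73.0
196 248 251 568.0 574.0 y [52. 31. 27.] z 69.0
197 248 251 568.0 574.0 y [51. 29. 24.] z 67.0
198 248 251 568.0 574.0 y [50. 27. 26.] z 65.0
199 246 252 562.0 578.0 y [41. 45. 41.] z 59.0
200 246 253 562.0 580.0 y [37. 22. 38.] z 65.0
201 246 253 562.0 580.0 y [34. 26. 33.] z 61.0
202 246 253 562.0 580.0 y [36. 22. 36.] z 58.0
203 245 253 560.0 580.0 y [47. 20. 38.] z 55.0
204 247 253 564.0 579.0 y [37. 21. 32.] z 50.0
205 246 254 561.0 582.0 y [34. 17. 33.] z 48.0
206 245 254 559.0 582.0 y [38. 23. 35.] z 47.0
207 246 252 561.0 576.0 y [31. 23. 29.] z 44.0
208 248 252 566.0 576.0 y [25. 27. 25.] z 42.0
i 14 [0.52147905 0.04799568 0.02617073] 0.036132639735283426
j 14 [0.52144056 0.0491964  0.02555646] 0.03911827128808335
k 15 [0.52259344 0.04946529 0.02533609] 0.036570916378655303
l 15 [0.52027274 0.04945177 0.02197739] 0.038290165128754924
m 12 [0.52107107 0.04818294 0.01501357] 0.037092683194950064
```

View pics/m.png

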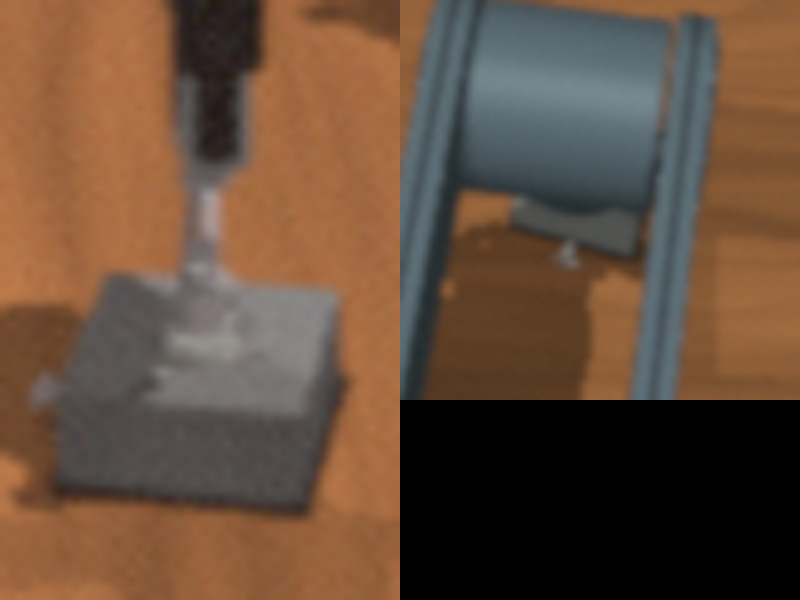

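>>> arm_command(
  twist=[
    [0,0,0],
    [0,0,0],
    [0,0,0],
  ],
  offset=[
    [0,0,0.4],
    [0,0,0],
    [0,0,0],
  ],
  gripper=[0.43,0.43,0.43],
)

```text
t: 16.58
ee_pos: [0.5748, 0.0385, 0.1089]
tool_rot: [1.0, 0.0, 0.001, 0.0]
force: [-1.2, 1.0, 7.1]
finger_gap: 0.024
```

>>> arm_command(
  twist=[
    [0,0,0],
    [0,0,0],
    [0,0,0],
  ],
  offset=[
    [0,0,0.4],
    [0,0,0],
    [0,0,0],
  ],
  gripper=[0.43,0.43,0.43],
)

```text
t: 16.83
ee_pos: [0.5749, 0.0385, 0.1086]
tool_rot: [1.0, 0.0, 0.001, 0.0]
force: [-1.1, 1.1, 6.8]
finger_gap: 0.0245
```

>>> arm_command(
  twist=[
    [0,0,0],
    [0,0,0],
    [0,0,0],
  ],
  offset=[
    [0,0,0.4],
    [0,0,0],
    [0,0,0],
  ],
  gripper=[0.43,0.43,0.43],
)

```text
t: 17.08
ee_pos: [0.5749, 0.0385, 0.1082]
tool_rot: [1.0, 0.0, 0.001, 0.0]
force: [0.2, -0.2, 6.7]
finger_gap: 0.0247
```

>>> arm_command(
  twist=[
    [0,0,0],
    [0,0,0],
    [0,0,0],
  ],
  offset=[
    [0,0,0.4],
    [0,0,0],
    [0,0,0],
  ],
  gripper=[0.43,0.43,0.43],
)

```text
t: 17.33
ee_pos: [0.5751, 0.0384, 0.1079]
tool_rot: [1.0, 0.0, 0.001, 0.0]
force: [-0.4, 0.3, 8.0]
finger_gap: 0.0243
```

>>> arm_command(
  twist=[
    [0,0,0],
    [0,0,0],
    [0,0,0],
  ],
  offset=[
    [0,0,0.4],
    [0,0,0],
    [0,0,0],
  ],
  gripper=[0.43,0.43,0.43],
)

```text
t: 17.58
ee_pos: [0.5752, 0.0384, 0.1077]
tool_rot: [1.0, 0.0, 0.002, 0.0]
force: [0.3, 0.2, 8.0]
finger_gap: 0.0244
```

>>> arm_command(
  twist=[
    [0,0,0],
    [0,0,0],
    [0,0,0],
  ],
  offset=[
    [0,0,0.4],
    [0,0,0],
    [0,0,0],
  ],
  gripper=[0.43,0.43,0.43],
)

```text
t: 17.83
ee_pos: [0.5754, 0.0383, 0.1074]
tool_rot: [1.0, 0.0, 0.002, 0.0]
force: [-0.7, -0.7, 8.3]
finger_gap: 0.0246
```

```bash
python3 look.py n 225 275 165 240 200 280 170 250
python3 - <<'E'
from h import *
for n in 'ijklmn':
    F=np.load(f'side_{n}.npz');P=cloud('side',F['d'])
    # tab pixels: bright vs bg ; centroid in cols 226-233
    g=F['im'].astype(int); sat=g.max(2)-g.min(2)
    w=np.zeros(sat.shape); c=slice(198,222),slice(227,233); w[c]=np.clip(70-sat[c],0,None)
    vv,uu=np.mgrid[:384,:512]; print(n,(w*vv).sum()/w.sum(),(w*uu).sum()/w.sum(),w.sum())
P=cloud('side',np.load('side_n.npz')['d'])
for n in 'mn':
    P=cloud('side',np.load(f'side_{n}.npz')['d'])
    m=(abs(P[...,0]-.572)<.03)&(abs(P[...,1]-.038)<.04)&(P[...,2]>.05)&(P[...,2]<.125)
    for v in (183,186,195,201,204): 
        u=np.where(m[v])[0]; print(n,v,u.min(),u.max(),P[v,u][:,2].round(3))
E
```

```text
17.9333 [0.5754 0.0383 0.1075] [ 0.2 -0.1  9.2] 0.0243
i 213.0409756097561 230.47170731707317 2050.0
j 213.00736377025038 230.53166421207658 2037.0
k 212.98552821997106 230.5016883743367 2073.0
l 213.29946524064172 230.50218765192028 2057.0
m 214.19989561586638 230.4535490605428 1916.0
n 214.1945972986493 230.41070535267633 1999.0
m 183 247 255 [0.12  0.119 0.124 0.122 0.122 0.12  0.123 0.123 0.118]
m 186 247 254 [0.108 0.111 0.111 0.109 0.109 0.109 0.11  0.109]
m 195 248 251 [0.069 0.068 0.076 0.076]
m 201 246 253 [0.059 0.059 0.064 0.063 0.063 0.064 0.058 0.058]
m 204 248 251 [0.05  0.056 0.057 0.056]
n 183 247 255 [0.118 0.117 0.121 0.122 0.12  0.12  0.124 0.124 0.118]
n 186 248 255 [0.112 0.111 0.11  0.11  0.109 0.11  0.11  0.109]
n 195 248 251 [0.07  0.068 0.078 0.077]
n 201 246 253 [0.057 0.056 0.06  0.066 0.063 0.064 0.064 0.058]
n 204 248 252 [0.051 0.056 0.055 0.055 0.054]
```

View pics/n.png

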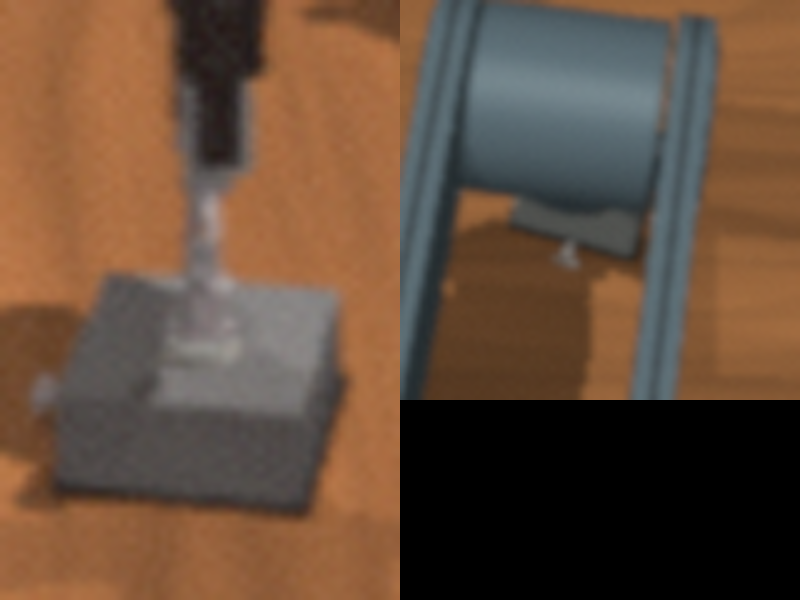

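Run:
```python
from h import *
G={}
for n in 'ijklmn':
    im=np.load(f'side_{n}.npz')['im'].astype(np.float32)
    G[n]=im[...,2]*1.0  # blue: bright on metal, low on wood
    print(n); print(G[n][206:220,227:233].astype(int).T.tolist()) if n in'jmn' else 0
for n in 'jklmn':
    A=cv2.resize(G['j'][206:214,227:233],None,fx=10,fy=10,interpolation=cv2.INTER_CUBIC)
    B=cv2.resize(G[n][202:224,226:234],None,fx=10,fy=10,interpolation=cv2.INTER_CUBIC)
    m=cv2.matchTemplate(B,A,cv2.TM_CCOEFF_NORMED); _,s,_,l=cv2.minMaxLoc(m); print(n,s,(l[1]-40)/10,'px ->mm',(l[1]-40)/10/.35)
p=proj('side',[[.521,.049,.026],[.521,.049,.016]]);print(p)
```

```text
i
j
[[46, 46, 41, 45, 45, 47, 44, 45, 48, 48, 43, 44, 48, 41], [43, 47, 46, 56, 63, 59, 56, 45, 47, 51, 47, 43, 46, 47], [43, 50, 67, 86, 95, 83, 63, 40, 41, 48, 47, 42, 42, 44], [46, 61, 88, 99, 100, 76, 57, 48, 42, 45, 44, 43, 41, 36], [40, 54, 75, 93, 101, 71, 51, 52, 56, 53, 54, 51, 51, 45], [48, 44, 60, 86, 102, 81, 66, 69, 67, 64, 65, 67, 64, 60]]
k
l
m
[[44, 47, 46, 43, 47, 47, 46, 45, 47, 43, 46, 44, 46, 45], [47, 44, 47, 44, 47, 46, 52, 57, 62, 61, 50, 47, 48, 48], [43, 40, 47, 46, 49, 48, 67, 89, 93, 77, 57, 39, 44, 45], [44, 45, 46, 40, 44, 67, 92, 99, 99, 73, 49, 43, 44, 40], [41, 42, 43, 43, 45, 59, 81, 92, 89, 67, 54, 48, 47, 53], [47, 38, 48, 46, 48, 59, 72, 87, 80, 70, 65, 62, 63, 71]]
n
[[47, 46, 46, 47, 48, 45, 49, 49, 51, 45, 46, 45, 46, 48], [49, 44, 41, 44, 47, 45, 49, 58, 63, 59, 52, 53, 47, 46], [46, 41, 44, 43, 49, 55, 71, 87, 95, 82, 71, 48, 43, 43], [46, 43, 41, 40, 42, 65, 94, 99, 102, 82, 62, 42, 44, 45], [42, 40, 44, 38, 42, 60, 86, 93, 94, 74, 54, 46, 46, 49], [47, 41, 42, 44, 51, 59, 71, 85, 79, 74, 65, 67, 63, 65]]
j 0.9992312788963318 0.0 px ->mm 0.0
k 0.9897968769073486 0.0 px ->mm 0.0
l 0.9885382652282715 1.3 px ->mm 3.714285714285715
m 0.9706460237503052 3.7 px ->mm 10.571428571428573
n 0.9552385210990906 3.9 px ->mm 11.142857142857144
[[230.41411564 209.75701577]
 [230.53058962 212.99676727]]
```

>>> arm_command(
  twist=[
    [0,0,0],
    [0,0,0],
    [0,0,0],
  ],
  offset=[
    [0,0,0.4],
    [0,0,0],
    [0,0,0],
  ],
  gripper=[0.43,0.43,0.43],
)

```text
t: 18.18
ee_pos: [0.5756, 0.0383, 0.1072]
tool_rot: [1.0, 0.0, 0.002, 0.0]
force: [-0.2, 0.7, 8.8]
finger_gap: 0.0246
```

>>> arm_command(
  twist=[
    [0,0,0],
    [0,0,0],
    [0,0,0],
  ],
  offset=[
    [0,0,0.4],
    [0,0,0],
    [0,0,0],
  ],
  gripper=[0.43,0.43,0.43],
)

```text
t: 18.43
ee_pos: [0.5756, 0.0383, 0.1068]
tool_rot: [1.0, 0.0, 0.002, 0.0]
force: [0.4, 0.2, 8.7]
finger_gap: 0.0247
```

```bash
cat > tab.py <<'E'
import sys
from h import *
A=cv2.resize(np.load('side_j.npz')['im'].astype(np.float32)[206:214,227:233,2],None,fx=20,fy=20,interpolation=cv2.INTER_CUBIC)
for n in sys.argv[1:]:
    F=np.load(f'side_{n}.npz')
    B=cv2.resize(F['im'].astype(np.float32)[202:224,226:234,2],None,fx=20,fy=20,interpolation=cv2.INTER_CUBIC)
    m=cv2.matchTemplate(B,A,cv2.TM_CCOEFF_NORMED); _,s,_,l=cv2.minMaxLoc(m); print(n,round(s,3),'mm',(l[1]-80)/20/.324)
E
python3 look.py o 225 275 165 240 200 280 170 250; python3 tab.py l m n o
```

```text
18.5333 [0.5756 0.0383 0.1068] [-0.2 -0.1  7.9] 0.0245
l 0.989 mm 4.166666666666667
m 0.971 mm 11.419753086419753
n 0.955 mm 12.037037037037036
o 0.958 mm 12.037037037037036
```

>>> arm_command(
  twist=[
    [0,0,0],
    [0,0,0],
    [0,0,0],
  ],
  offset=[
    [0,0,0.4],
    [0,0,0],
    [0,0,0],
  ],
  gripper=[0.43,0.43,0.43],
)

```text
t: 18.78
ee_pos: [0.5757, 0.0382, 0.1064]
tool_rot: [1.0, 0.0, 0.002, 0.0]
force: [-0.2, 0.1, 8.5]
finger_gap: 0.0245
```

>>> arm_command(
  twist=[
    [0,0,0],
    [0,0,0],
    [0,0,0],
  ],
  offset=[
    [0,0,0.4],
    [0,0,0],
    [0,0,0],
  ],
  gripper=[0.43,0.43,0.43],
)

```text
t: 19.03
ee_pos: [0.5757, 0.0382, 0.106]
tool_rot: [1.0, 0.0, 0.002, 0.0]
force: [-0.1, -0.2, 7.7]
finger_gap: 0.0244
```

>>> arm_command(
  twist=[
    [0,0,0],
    [0,0,0],
    [0,0,0],
  ],
  offset=[
    [0,0,0.4],
    [0,0,0],
    [0,0,0],
  ],
  gripper=[0.43,0.43,0.43],
)

```text
t: 19.28
ee_pos: [0.5757, 0.0382, 0.1056]
tool_rot: [1.0, 0.0, 0.002, 0.0]
force: [0.0, -0.1, 8.9]
finger_gap: 0.0244
```

>>> arm_command(
  twist=[
    [0,0,0],
    [0,0,0],
    [0,0,0],
  ],
  offset=[
    [0,0,0.4],
    [0,0,0],
    [0,0,0],
  ],
  gripper=[0.43,0.43,0.43],
)

```text
t: 19.53
ee_pos: [0.5757, 0.0382, 0.1052]
tool_rot: [1.0, 0.0, 0.002, 0.0]
force: [0.1, -0.1, 8.8]
finger_gap: 0.0247
```

>>> arm_command(
  twist=[
    [0,0,0],
    [0,0,0],
    [0,0,0],
  ],
  offset=[
    [0,0,0.4],
    [0,0,0],
    [0,0,0],
  ],
  gripper=[0.43,0.43,0.43],
)

```text
t: 19.78
ee_pos: [0.5757, 0.0382, 0.1049]
tool_rot: [1.0, 0.0, 0.002, 0.0]
force: [0.6, -0.4, 9.0]
finger_gap: 0.0246
```

```bash
python3 look.py p 225 275 165 240 200 280 170 250; python3 tab.py n o p
python3 - <<'E'
import cv2,numpy as np
o=[]
for n in 'mp': 
    a=cv2.cvtColor(np.load(f'side_{n}.npz')['im'],4)[165:225,225:275]; o.append(cv2.resize(a,(400,480),interpolation=cv2.INTER_CUBIC))
cv2.imwrite('pics/mp.png',cv2.hconcat(o))
E
```

```text
19.8833 [0.5757 0.0382 0.1049] [0.4 0.3 9.7] 0.0244
n 0.955 mm 12.037037037037036
o 0.958 mm 12.037037037037036
p 0.961 mm 12.037037037037036
```

View pics/mp.png

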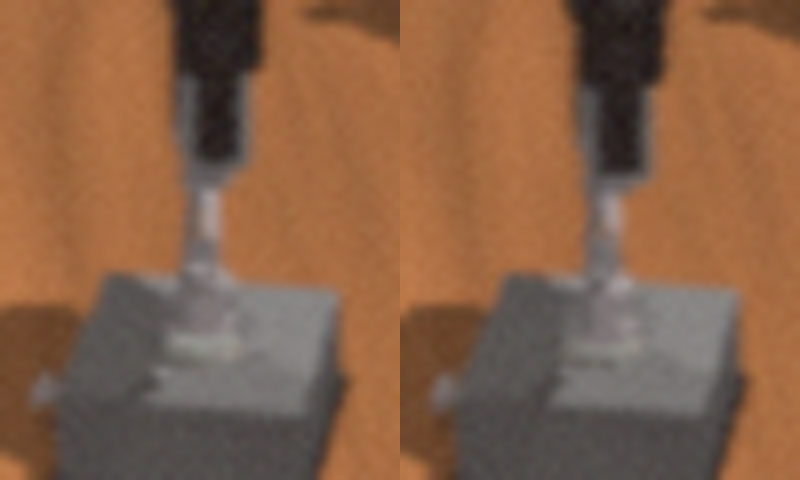

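>>> arm_command(
  twist=[
    [0,0,0],
    [0,0,0],
    [0,0,0],
  ],
  offset=[
    [0,0,0.4],
    [0,0,0],
    [0,0,0],
  ],
  gripper=[0.43,0.43,0.43],
)

```text
t: 20.13
ee_pos: [0.5758, 0.0382, 0.1046]
tool_rot: [1.0, 0.0, 0.002, 0.0]
force: [0.2, -0.3, 10.5]
finger_gap: 0.0243
```

>>> arm_command(
  twist=[
    [0,0,0],
    [0,0,0],
    [0,0,0],
  ],
  offset=[
    [0,0,0.4],
    [0,0,0],
    [0,0,0],
  ],
  gripper=[0.43,0.43,0.43],
)

```text
t: 20.38
ee_pos: [0.5759, 0.0382, 0.1043]
tool_rot: [1.0, 0.0, 0.002, 0.0]
force: [0.6, 0.5, 11.4]
finger_gap: 0.0245
```

>>> arm_command(
  twist=[
    [0,0,0],
    [0,0,0],
    [0,0,0],
  ],
  offset=[
    [0,0,0.4],
    [0,0,0],
    [0,0,0],
  ],
  gripper=[0.43,0.43,0.43],
)

```text
t: 20.63
ee_pos: [0.576, 0.0382, 0.1041]
tool_rot: [1.0, 0.0, 0.003, 0.0]
force: [-1.3, -0.7, 12.4]
finger_gap: 0.0246
```

>>> arm_command(
  twist=[
    [0,0,0],
    [0,0,0],
    [0,0,0],
  ],
  offset=[
    [0,0,-1],
    [0,0,-0.8],
    [0,0,0],
  ],
  gripper=[0.43,0.43,0.43],
)

```text
t: 20.88
ee_pos: [0.5748, 0.0384, 0.1044]
tool_rot: [1.0, 0.0, 0.001, 0.0]
force: [0.6, 0.6, 6.0]
finger_gap: 0.0242
```

```bash
python3 look.py q 225 275 165 240 200 280 170 250; python3 tab.py m n o p q
```

```text
20.9833 [0.5748 0.0384 0.1044] [0.9 0.3 6.6] 0.0242
m 0.971 mm 11.419753086419753
n 0.955 mm 12.037037037037036
o 0.958 mm 12.037037037037036
p 0.961 mm 12.037037037037036
q 0.954 mm 12.037037037037036
```

>>> arm_command(
  twist=[
    [0,0,0],
    [0,0,0],
    [0,0,0],
  ],
  offset=[
    [0,0,-0.8],
    [0,0,-0.6],
    [0,0,0],
  ],
  gripper=[0.43,0.43,0.43],
)

```text
t: 21.23
ee_pos: [0.5739, 0.0385, 0.1049]
tool_rot: [1.0, 0.0, -0.0, -0.0]
force: [0.4, 0.6, 2.5]
finger_gap: 0.0242
```

>>> arm_command(
  twist=[
    [0,0,0],
    [0,0,0],
    [0,0,0],
    [0,0,0],
    [0,0,0],
    [0,0,0],
  ],
  offset=[
    [0,0,0],
    [0,0,0],
    [0,0,0],
    [0,0,0],
    [0,0,0],
    [0,0,0],
  ],
  gripper=[0.46,0.5,0.53,0.55,0.55,0.55],
)

```text
t: 21.73
ee_pos: [0.5736, 0.0385, 0.1046]
tool_rot: [1.0, 0.0, -0.001, -0.0]
force: [-0.3, 0.2, -0.1]
finger_gap: 0.0199
```

>>> arm_command(
  twist=[
    [0,0,0],
    [0,0,0],
    [0,0,0],
    [0,0,0],
    [0,0,0],
  ],
  offset=[
    [0,0,-1],
    [0,0,-2],
    [0,0,-2],
    [0,0,0],
    [0,0,0],
  ],
  gripper=[0.55,0.55,0.55,0.55,0.55],
)

```text
t: 22.15
ee_pos: [0.5742, 0.0385, 0.1103]
tool_rot: [1.0, 0.0, 0.0, 0.0]
force: [0.3, -0.1, -0.9]
finger_gap: 0.0197
```

```bash
python3 look.py s 225 275 165 240 200 280 170 250; python3 tab.py q s
```

```text
22.25 [0.574  0.0385 0.1101] [ 0.7 -0.5 -0.3] 0.0194
q 0.954 mm 12.037037037037036
s 0.962 mm 11.882716049382715
```

View pics/s.png

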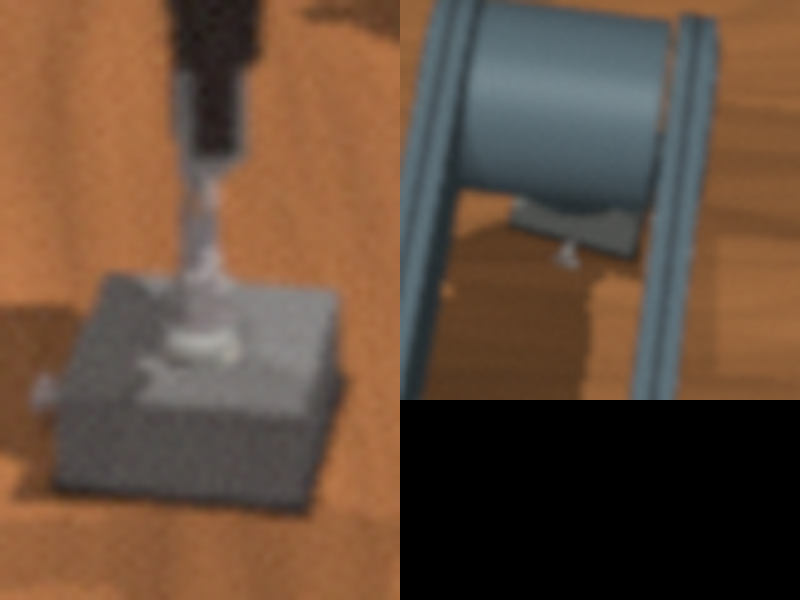

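Run:
```python
from h import *
for n in 'qs':
    P=cloud('side',np.load(f'side_{n}.npz')['d'])
    m=(abs(P[...,0]-.572)<.03)&(abs(P[...,1]-.038)<.045)&(P[...,2]>.041)&(P[...,2]<.09)
    print(n)
    for v in range(192,212):
        u=np.where(m[v])[0]
        if len(u): print(v,u.min(),u.max(),'y',(P[v,u,1]*1e3).astype(int).tolist(),'z',(P[v,u,2]*1e3).astype(int).tolist())
```

```text
q
192 248 251 y [42, 47, 37, 35] z [80, 77, 82, 83]
193 248 251 y [43, 43, 30, 34] z [76, 76, 83, 81]
194 248 251 y [47, 47, 31, 34] z [71, 71, 79, 78]
195 248 251 y [50, 57, 30, 32] z [66, 62, 77, 76]
196 248 251 y [52, 53, 27, 29] z [62, 62, 76, 75]
197 248 251 y [52, 52, 28, 28] z [59, 59, 73, 72]
198 248 251 y [53, 54, 28, 27] z [56, 55, 70, 70]
199 247 252 y [45, 44, 41, 47, 24, 44] z [57, 58, 59, 56, 69, 57]
200 246 253 y [42, 42, 39, 36, 36, 24, 37, 38] z [56, 56, 58, 59, 59, 66, 58, 57]
201 246 253 y [37, 34, 29, 20, 21, 26, 23, 35] z [56, 58, 61, 66, 65, 62, 63, 56]
202 246 253 y [38, 30, 33, 19, 21, 21, 23, 37] z [53, 57, 56, 63, 62, 62, 60, 52]
203 245 253 y [44, 46, 33, 29, 23, 23, 24, 20, 43] z [46, 45, 52, 54, 58, 58, 57, 59, 46]
204 245 252 y [47, 43, 39, 34, 25, 20, 22, 19] z [42, 43, 46, 48, 54, 56, 55, 57]
205 246 253 y [40, 32, 32, 19, 20, 21, 21, 33] z [42, 47, 47, 54, 53, 53, 53, 45]
206 245 254 y [37, 29, 27, 30, 23, 23, 20, 22, 24, 30] z [41, 46, 47, 45, 49, 49, 51, 49, 48, 44]
207 247 252 y [31, 24, 20, 20, 20, 20] z [42, 45, 48, 48, 47, 47]
208 247 251 y [27,
[... 519 characters left out ...]
 [49, 39, 39, 22, 18, 17, 20, 36, 35] z [53, 58, 58, 68, 69, 70, 68, 59, 60]
201 245 253 y [47, 34, 36, 23, 19, 17, 21, 33, 33] z [50, 58, 57, 64, 66, 67, 65, 58, 57]
202 246 253 y [35, 32, 19, 17, 22, 20, 31, 35] z [55, 56, 64, 64, 61, 63, 56, 53]
203 247 252 y [28, 17, 18, 18, 23, 31] z [55, 62, 61, 61, 58, 53]
204 246 254 y [28, 30, 19, 18, 21, 18, 27, 27, 25] z [53, 51, 57, 58, 56, 58, 52, 52, 53]
205 246 254 y [27, 25, 18, 14, 17, 19, 23, 25, 31] z [50, 51, 55, 58, 55, 54, 51, 50, 46]
206 245 253 y [36, 35, 25, 18, 18, 19, 19, 22, 34] z [42, 42, 48, 52, 52, 51, 51, 49, 42]
207 248 252 y [32, 27, 27, 25, 26] z [41, 44, 43, 44, 44]
208 247 251 y [26, 27, 27, 27, 27] z [41, 41, 41, 41, 41]
```

>>> arm_command(
  twist=[
    [0,0,0],
    [0,0,0],
    [0,0,0],
    [0,0,0],
    [0,0,0],
    [0,0,0],
    [0,0,0],
    [0,0,0],
  ],
  offset=[
    [0,0,-3],
    [0,0,-3],
    [0,0,-3],
    [0,0,-4],
    [0,0,-4],
    [0,0,-5],
    [0,0,-5],
    [0,0,0],
  ],
  gripper=[0.55,0.55,0.55,0.55,0.55,0.55,0.55,0.55],
)

```text
t: 22.92
ee_pos: [0.5748, 0.0384, 0.1385]
tool_rot: [1.0, 0.0, 0.001, 0.0]
force: [0.7, 0.1, 0.4]
finger_gap: 0.0195
```

>>> arm_command(
  twist=[
    [0,0,0],
    [0,0,0],
    [0,0,0],
    [0,0,0],
    [0,0,0],
    [0,0,0],
    [0,0,0],
  ],
  offset=[
    [0,0,-10],
    [0,0,-15],
    [0,0,-15],
    [0,0,0],
    [0,0,0],
    [0,0,0],
    [0,0,0],
  ],
  gripper=[0.55,0.55,0.52,0.47,0.42,0.42,0.42],
)

```text
t: 23.5
ee_pos: [0.5733, 0.0386, 0.176]
tool_rot: [1.0, 0.0, -0.001, -0.0]
force: [0.8, -0.3, -0.9]
finger_gap: 0.0249
```

```bash
python3 look.py t 225 275 165 240 200 280 170 250; python3 tab.py q s t
python3 - <<'E'
from h import *
s=r.state(); e=s['ee_pos']
P=cloud('side',np.load('side_t.npz')['d'])
m=(abs(P[...,0]-.572)<.03)&(abs(P[...,1]-.038)<.045)&(P[...,2]>.041)&(P[...,2]<.2)
for v in range(150,212):
        u=np.where(m[v])[0]
        if len(u): print(v,u.min(),u.max(),(P[v,u,0].min()*1e3).round(),(P[v,u,0].max()*1e3).round(),'y',int(np.median(P[v,u,1])*1e3),'z',int(np.median(P[v,u,2])*1e3))
E
```

```text
23.6 [0.5734 0.0386 0.176 ] [-0.1 -0.5 -0.4] 0.0249
q 0.954 mm 12.037037037037036
s 0.962 mm 11.882716049382715
t 0.96 mm 12.037037037037036
150 245 245 562.0 562.0 y 49 z 195
151 245 245 562.0 562.0 y 48 z 192
152 245 245 562.0 562.0 y 50 z 189
153 245 254 562.0 582.0 y 34 z 193
154 245 254 562.0 582.0 y 19 z 197
155 245 254 562.0 582.0 y 14 z 197
156 245 254 562.0 582.0 y 13 z 195
157 245 254 562.0 581.0 y 14 z 191
158 245 254 562.0 582.0 y 15 z 188
159 246 254 562.0 581.0 y 12 z 187
160 246 254 562.0 582.0 y 13 z 184
161 246 254 562.0 582.0 y 17 z 179
162 246 253 562.0 579.0 y 19 z 176
163 246 252 562.0 577.0 y 17 z 174
164 247 250 565.0 574.0 y 34 z 163
165 247 250 566.0 573.0 y 36 z 160
166 247 250 565.0 573.0 y 35 z 157
167 247 250 566.0 573.0 y 37 z 154
168 247 250 566.0 573.0 y 38 z 151
169 247 250 566.0 573.0 y 38 z 148
170 247 250 566.0 572.0 y 39 z 145
171 247 250 566.0 572.0 y 37 z 143
172 247 250 566.0 573.0 y 40 z 138
173 247 250 566.0 572.0 y 37 z 137
174 247 250 566.0 572.0 y 49 z 128
175 247 250 566.0 572.0 y 49 z 125
176 247 251 565.0 574.0 y 25 z 135
177 247 251 564.0 574.0 y 23 z 133
178 247 251 564.0 574.0 y 25 z 129
179 245 252 561.0 578.0 y 25 z 126
180 244 252 558.0 578.0 y 24 z 123
181 245 253 560.0 580.0 y 27 z 120
182 245 253 560.0 580.0 y 28 z 116
183 247 251 565.0 574.0 y 23 z 116
199 247 252 565.0 578.0 y 43 z 58
200 246 253 562.0 580.0 y 40 z 57
201 246 253 561.0 580.0 y 33 z 58
202 246 253 562.0 580.0 y 31 z 56
203 247 252 564.0 577.0 y 30 z 54
204 247 252 564.0 577.0 y 32 z 50
205 246 253 562.0 580.0 y 34 z 46
206 245 254 559.0 582.0 y 31 z 44
207 248 252 566.0 577.0 y 30 z 41
208 250 252 571.0 576.0 y 25 z 41
```

View pics/t.png

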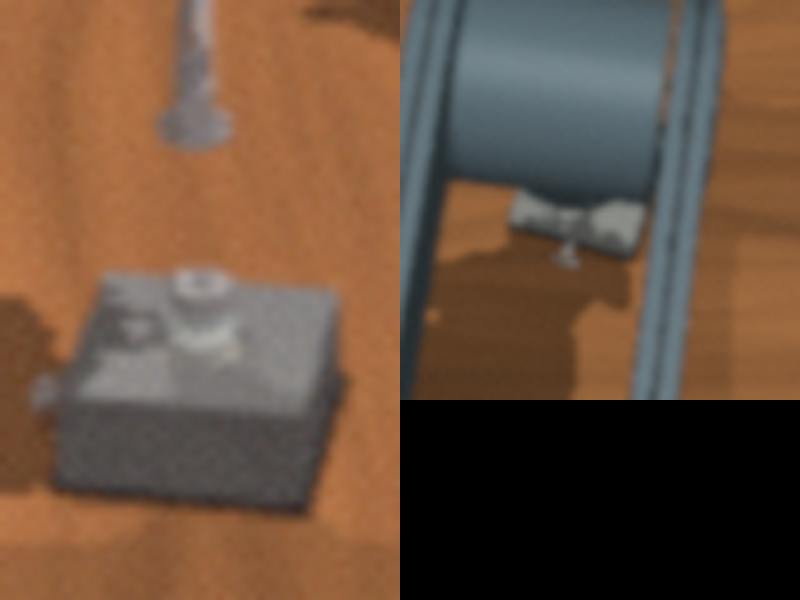

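```bash
cat > fitr.py <<'E'
from h import *
from scipy.optimize import minimize
from scipy.ndimage import map_coordinates
for cn in('side','top'):
    F=np.load(cn+'0.npz') if cn=='side' else np.load('top_i.npz')
    if cn=='top': F=np.load('top0.npz')
    I=[cv2.GaussianBlur(cv2.cvtColor(F['im'],c)[...,None][...,0].astype(float) if c==cv2.COLOR_RGB2GRAY else cv2.cvtColor(F['im'],c)[...,1].astype(float),(0,0),.8) for c in(cv2.COLOR_RGB2GRAY,cv2.COLOR_RGB2HSV)]
    def samp(I,pts):
        q=proj(cn,pts); return map_coordinates(I,[q[:,1],q[:,0]],order=1)
    def rec(p,d,hx=.025,hy=.032):
        x,y,a=p; t=np.linspace(-.85,.85,40); z=0*t
        o=np.vstack([np.c_[z+hx+d,t*hy],np.c_[z-hx-d,t*hy],np.c_[t*hx,z+hy+d],np.c_[t*hx,z-hy-d]])
        o=o@np.array([[np.cos(a),np.sin(a)],[-np.sin(a),np.cos(a)]])+[x,y]; return np.c_[o,.05+0*o[:,0]]
    def fs(p,):
        A,B=rec(p,-.0025),rec(p,.0025)
        return -np.minimum(sum(np.abs(samp(i,A)-samp(i,B)) for i in I),70).mean()
    best=min((minimize(fs,[.4465+dx,.218+dy,np.deg2rad(a)],method='Nelder-Mead') for dx in(-.003,0,.003) for dy in(-.003,0,.003) for a in(-4,0,4)),key=lambda r:r.fun)
    print(cn,best.x[:2].round(4),np.rad2deg(best.x[2]).round(1),best.fun)
P=cloud('side',np.load('side_t.npz')['d']); g=np.load('side_t.npz')['im'][...,2].astype(int)
for v in (179,180,181,182): print(v,g[v,240:258].tolist())
for x in(.569,.571,.573): print(x,proj('side',[[x,.0386,.115],[x,.0386,.119],[x,.022,.117]]).round(2).tolist())
E
python3 fitr.py
```

```text
side [0.4459 0.2173] -4.8 -51.198369830163
top [0.4465 0.2155] -2.9 -69.59273490260644
179 [67, 67, 67, 69, 78, 95, 99, 105, 115, 116, 117, 119, 124, 111, 82, 64, 62, 67]
180 [68, 69, 66, 68, 82, 93, 95, 102, 113, 117, 117, 125, 128, 109, 81, 68, 65, 65]
181 [69, 67, 69, 68, 79, 97, 93, 99, 109, 117, 123, 126, 132, 119, 86, 68, 69, 64]
182 [65, 67, 71, 65, 74, 87, 88, 102, 114, 115, 116, 116, 115, 97, 73, 71, 64, 65]
0.569 [[248.48, 180.72], [248.46, 179.31], [249.03, 183.06]]
0.571 [[249.27, 180.68], [249.25, 179.28], [249.83, 183.02]]
0.573 [[250.05, 180.64], [250.04, 179.24], [250.63, 182.98]]
```

>>> arm_command(
  twist=[
    [0,0,0],
    [0,0,0],
    [0,0,0],
    [0,0,0],
    [0,0,0],
    [0,0,0],
    [0,0,0],
    [0,0,0],
    [0,0,0],
    [0,0,2.5],
    [0,0,0],
    [0,0,0],
  ],
  offset=[
    [-8,-12,0],
    [-16,-23,0],
    [-20,-28,0],
    [-20,-28,0],
    [-20,-28,0],
    [-18,-27,0],
    [-14.4,-22,0],
    [-8,-11,0],
    [0,0,0],
    [0,0,0],
    [0,0,0],
    [0,0,0],
  ],
  gripper=[0.42,0.42,0.42,0.42,0.42,0.42,0.42,0.42,0.42,0.42,0.42,0.42],
)

```text
t: 24.6
ee_pos: [0.4495, 0.2173, 0.1769]
tool_rot: [1.0, -0.021, -0.0, 0.0]
force: [0.1, 0.0, -0.7]
finger_gap: 0.0247
```

>>> arm_command(
  twist=[
    [0,0,0],
    [0,0,0],
    [0,0,0],
    [0,0,0],
    [0,0,0],
  ],
  offset=[
    [0,0,15],
    [0,0,20],
    [0,0,10],
    [0,0,0],
    [0,0,0],
  ],
  gripper=[0.42,0.42,0.42,0.42,0.42],
)

```text
t: 25.02
ee_pos: [0.4493, 0.2171, 0.1316]
tool_rot: [1.0, -0.022, -0.001, 0.0]
force: [0.6, -0.5, -0.6]
finger_gap: 0.0247
```

```bash
python3 look.py u 180 230 120 195 140 220 200 280
python3 - <<'E'
from h import *
s=r.state(); print(s['ee_pos'],s['tool_rot'].round(3))
for n,y,zz,rows in(('u',.218,None,range(155,180)),('c',.219,None,range(148,160))):
    F=np.load(f'side_{n}.npz'); P=cloud('side',F['d'])
    for v in rows:
        u=np.where((abs(P[v,:,0]-.446)<.03)&(abs(P[v,:,1]-.217)<.04)&(P[v,:,2]>.054))[0]
        if len(u): print(n,v,u.min(),u.max(),(P[v,u,0].min()*1e3).round(),(P[v,u,0].max()*1e3).round(),'y',int(np.median(P[v,u,1])*1e3),'z',int(np.median(P[v,u,2])*1e3))
E
```

```text
25.1167 [0.4503 0.2174 0.1328] [ 0.3 -0.8 -0.1] 0.0249
[0.45028455 0.21743817 0.13277796] [ 1.    -0.022  0.001 -0.   ]
u 155 199 201 443.0 448.0 y 213 z 113
u 156 199 201 443.0 448.0 y 214 z 109
u 157 199 201 442.0 448.0 y 216 z 106
u 158 199 201 442.0 448.0 y 223 z 99
u 159 199 201 442.0 448.0 y 222 z 97
u 160 199 202 441.0 450.0 y 225 z 92
u 161 199 202 441.0 450.0 y 224 z 89
u 162 199 202 441.0 450.0 y 226 z 85
u 163 200 202 444.0 449.0 y 225 z 83
u 164 199 202 442.0 450.0 y 201 z 91
u 165 199 202 441.0 450.0 y 206 z 85
u 166 199 203 441.0 452.0 y 201 z 84
u 167 197 204 435.0 455.0 y 211 z 76
u 168 197 204 435.0 455.0 y 207 z 75
u 169 197 204 435.0 455.0 y 204 z 74
u 170 199 202 440.0 449.0 y 201 z 71
c 148 199 201 444.0 450.0 y 208 z 137
c 149 198 201 442.0 450.0 y 205 z 135
c 150 198 201 441.0 450.0 y 205 z 132
c 151 198 201 441.0 450.0 y 204 z 129
c 152 197 204 437.0 457.0 y 213 z 122
c 153 196 204 434.0 457.0 y 221 z 116
c 154 196 204 435.0 457.0 y 210 z 117
c 155 196 203 434.0 454.0 y 207 z 116
```

View pics/u.png

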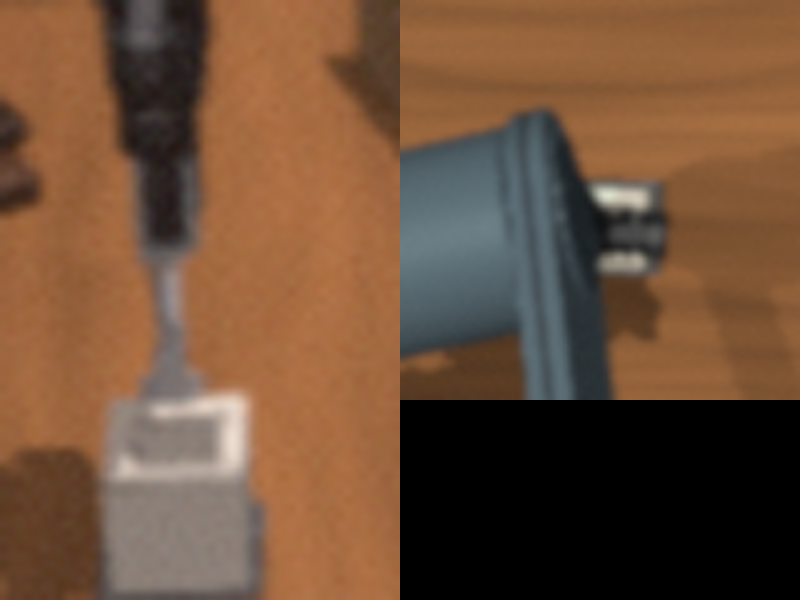

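>>> arm_command(
  twist=[
    [0,0,0],
    [0,0,0],
    [0,0,0],
    [0,0,0],
    [0,0,0],
    [0,0,0],
  ],
  offset=[
    [0.6,0,5],
    [0,0,6],
    [0,0,6],
    [0,0,5],
    [0,0,4],
    [0,0,0],
  ],
  gripper=[0.42,0.42,0.42,0.42,0.42,0.42],
)

```text
t: 25.62
ee_pos: [0.4494, 0.2173, 0.1049]
tool_rot: [1.0, -0.022, -0.001, 0.0]
force: [-0.6, 0.3, -1.0]
finger_gap: 0.0245
```

```bash
python3 look.py v 180 230 120 195 140 220 200 280
```

```text
25.7167 [0.45   0.2174 0.1057] [ 0.2 -1.1 -0.6] 0.0247
```

View pics/v.png

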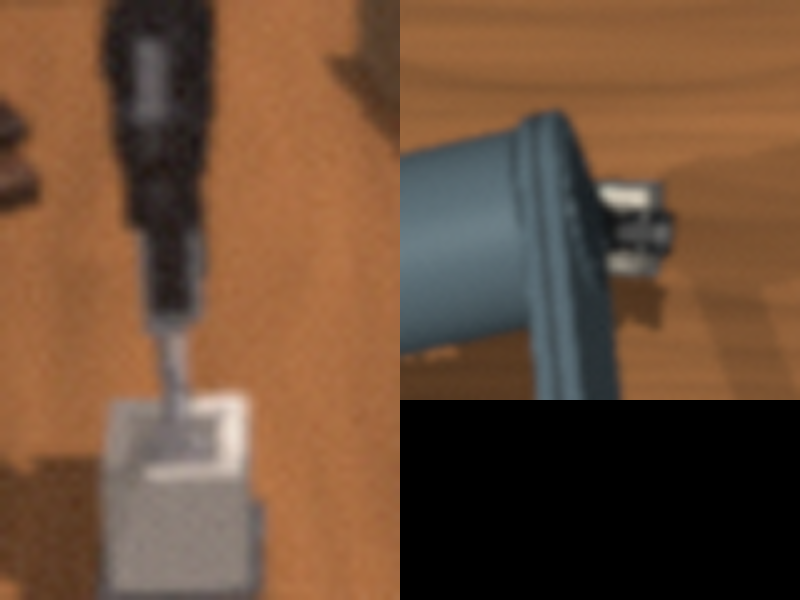

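The jaws (crop about (175,435)) are inside the pocket opening with no contact force. I'll keep lowering toward the floor.

>>> arm_command(
  twist=[
    [0,0,0],
    [0,0,0],
    [0,0,0],
    [0,0,0],
    [0,0,0],
    [0,0,0],
    [0,0,0],
    [0,0,0],
    [0,0,0],
    [0,0,0],
  ],
  offset=[
    [0,0,4],
    [0,0,4],
    [0,0,4],
    [0,0,4],
    [0,0,4],
    [0,0,4],
    [0,0,4],
    [0,0,3],
    [0,0,2],
    [0,0,0],
  ],
  gripper=[0.42,0.42,0.42,0.42,0.42,0.42,0.42,0.42,0.42,0.42],
)

```text
t: 26.55
ee_pos: [0.4498, 0.2174, 0.0725]
tool_rot: [1.0, -0.022, -0.0, 0.0]
force: [0.3, -0.8, -0.7]
finger_gap: 0.025
```

>>> arm_command(
  twist=[
    [0,0,0],
    [0,0,0],
    [0,0,0],
    [0,0,0],
  ],
  offset=[
    [0,0,1],
    [0,0,1],
    [0,0,0],
    [0,0,0],
  ],
  gripper=[0.42,0.42,0.42,0.42],
)

```text
t: 26.88
ee_pos: [0.4502, 0.2175, 0.0711]
tool_rot: [1.0, -0.022, 0.0, -0.0]
force: [0.3, -0.2, -1.2]
finger_gap: 0.0249
```

>>> arm_command(
  twist=[
    [0,0,0],
    [0,0,0],
    [0,0,0],
    [0,0,0],
    [0,0,0],
  ],
  offset=[
    [0,0,1],
    [0,0,1],
    [0,0,0.7],
    [0,0,0],
    [0,0,0],
  ],
  gripper=[0.42,0.42,0.42,0.42,0.42],
)

```text
t: 27.3
ee_pos: [0.4503, 0.2176, 0.0685]
tool_rot: [1.0, -0.022, 0.0, -0.0]
force: [-0.5, 0.4, 1.2]
finger_gap: 0.0251
```

>>> arm_command(
  twist=[
    [0,0,0],
    [0,0,0],
    [0,0,0],
    [0,0,0],
  ],
  offset=[
    [0,0,0.5],
    [0,0,0.5],
    [0,0,0],
    [0,0,0],
  ],
  gripper=[0.42,0.42,0.42,0.42],
)

```text
t: 27.63
ee_pos: [0.4507, 0.2178, 0.0683]
tool_rot: [1.0, -0.022, 0.001, -0.0]
force: [-2.3, 1.0, 8.3]
finger_gap: 0.0248
```

>>> arm_command(
  twist=[
    [0,0,0],
    [0,0,0],
    [0,0,0],
    [0,0,0],
    [0,0,0],
    [0,0,0],
    [0,0,0],
    [0,0,0],
  ],
  offset=[
    [0,0,-0.8],
    [0,0,0],
    [0,0,0],
    [0,0,0],
    [0,0,0],
    [0,0,0],
    [0,0,0],
    [0,0,0],
  ],
  gripper=[0.42,0.36,0.32,0.25,0.1,-0.1,-0.2,-0.2],
)

```text
t: 28.3
ee_pos: [0.4501, 0.2174, 0.068]
tool_rot: [1.0, -0.022, -0.0, 0.0]
force: [-0.2, 0.1, 0.4]
finger_gap: 0.0511
```

>>> arm_command(
  twist=[
    [0,0,0],
    [0,0,0],
    [0,0,0],
    [0,0,0],
    [0,0,0],
    [0,0,0],
    [0,0,0],
    [0,0,0],
  ],
  offset=[
    [0,0,-5],
    [0,0,-15],
    [0,0,-25],
    [0,0,-30],
    [0,0,-30],
    [0,0,-20],
    [0,0,0],
    [0,0,0],
  ],
  gripper=[-0.2,-0.2,-0.2,-0.2,-0.2,-0.2,-0.2,-0.2],
)

```text
t: 28.97
ee_pos: [0.4509, 0.2177, 0.1947]
tool_rot: [1.0, -0.022, 0.002, -0.0]
force: [-1.0, -0.1, 0.6]
finger_gap: 0.0514
```

```bash
python3 look.py x 170 290 130 260 150 260 180 290; python3 tab.py q x
```

```text
29.0667 [0.4494 0.2173 0.1924] [-1.1  0.2 -0.2] 0.0514
q 0.954 mm 12.037037037037036
x 0.921 mm 10.648148148148149
```

View pics/x.png

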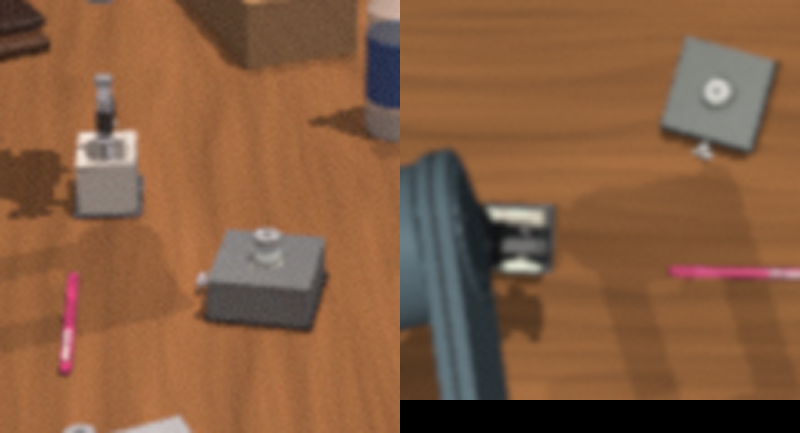

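Run:
```python
from h import *
X=np.load('side_x.npz'); 
for a in('side0','side_e','side_f','side_g'):
  for ch in(0,1,2):
    A=cv2.resize(np.load(a+'.npz')['im'].astype(np.float32)[206:214,227:233,ch],None,fx=20,fy=20,interpolation=cv2.INTER_CUBIC)
    B=cv2.resize(X['im'].astype(np.float32)[202:224,226:234,ch],None,fx=20,fy=20,interpolation=cv2.INTER_CUBIC)
    m=cv2.matchTemplate(B,A,cv2.TM_CCOEFF_NORMED); _,s,_,l=cv2.minMaxLoc(m); print(a,ch,round(s,3),(l[1]-80)/20/.324)
for n in('side_t','side_x'):
    F=np.load(n+'.npz');P=cloud('side',F['d'])
    print(n,F['im'][205:220,227:233,2].T.tolist()[2:5])
    m=(np.hypot(P[...,0]-.5705,P[...,1]-.038)<.011)&(P[...,2]>.05)&(P[...,2]<.07); print(np.sort(P[m][:,2])[-12:].round(4), np.median(np.sort(P[m][:,2])[-14:]))
P=cloud('top',np.load('top_x.npz')['d']); m=(np.hypot(P[...,0]-.572,P[...,1]-.038)<.007); print('top cap',np.median(P[m][:,2]),P[m].mean(0))
m=(abs(P[...,0]-.572)<.03)&(abs(P[...,1]-.038)<.03)&(np.hypot(P[...,0]-.572,P[...,1]-.038)>.018); print('face',np.median(P[m][:,2]))
P=cloud('side',X['d'])
for v in range(148,176):
    u=np.where((abs(P[v,:,0]-.446)<.03)&(abs(P[v,:,1]-.217)<.04)&(P[v,:,2]>.056)&(P[v,:,2]<.14))[0]
    if len(u): print(v,u.min(),u.max(),(P[v,u,0].mean()*1e3).round(),'y',int(np.median(P[v,u,1])*1e3),'z',int(np.median(P[v,u,2])*1e3))
```

```text
side0 0 0.819 15.58641975308642
side0 1 0.775 11.419753086419753
side0 2 0.905 11.574074074074074
side_e 0 -0.315 8.796296296296296
side_e 1 0.395 6.635802469135802
side_e 2 0.599 7.561728395061729
side_f 0 -0.148 14.660493827160494
side_f 1 0.176 -7.870370370370369
side_f 2 0.515 -9.722222222222221
side_g 0 -0.449 2.6234567901234565
side_g 1 0.588 6.172839506172839
side_g 2 0.836 8.641975308641975
side_t [[47, 48, 43, 47, 41, 46, 48, 72, 84, 93, 85, 66, 47, 43, 45], [55, 44, 44, 44, 45, 47, 63, 95, 99, 100, 83, 58, 44, 39, 39], [62, 49, 52, 52, 45, 44, 58, 84, 92, 97, 76, 55, 46, 48, 56]]
[0.0586 0.0587 0.0587 0.0588 0.0589 0.0589 0.0592 0.0595 0.06   0.0604
 0.0606 0.0614] 0.05888981706849364
side_x [[67, 66, 65, 69, 71, 66, 80, 112, 136, 142, 108, 75, 52, 50, 65], [66, 65, 65, 67, 63, 72, 105, 157, 164, 150, 110, 65, 51, 52, 55], [63, 65, 67, 63, 66, 64, 95, 137, 147, 138, 95, 64, 49, 51, 55]]
[0.0583 0.0585 0.0585 0.0586 0.0588 0.0588 0.0589 0.0592 0.0592 0.0595
 0.0607 0.0617] 0.05882549783748021
top cap 0.05842286853480423 [0.57178795 0.03745675 0.05826394]
face 0.036582484764935155
152 199 202 447.0 y 221 z 119
153 198 202 446.0 y 215 z 119
154 198 202 446.0 y 211 z 117
155 198 202 446.0 y 211 z 114
156 199 202 447.0 y 209 z 112
157 199 202 447.0 y 208 z 109
158 199 202 447.0 y 211 z 105
159 199 203 448.0 y 206 z 104
160 199 203 448.0 y 206 z 101
161 199 203 448.0 y 204 z 98
162 199 203 447.0 y 208 z 94
163 198 203 446.0 y 205 z 92
164 198 203 446.0 y 202 z 90
165 198 204 447.0 y 203 z 87
166 198 204 447.0 y 202 z 84
167 198 204 447.0 y 201 z 81
168 198 204 446.0 y 203 z 77
169 198 203 445.0 y 201 z 75
170 199 203 446.0 y 204 z 70
171 199 203 446.0 y 201 z 69
172 199 203 446.0 y 199 z 66
173 200 201 444.0 y 205 z 60
```

```bash
python3 -c "
from h import *
s=r.state(); print(s['t'],s['force'].round(2)); print(r.close_job())"
```

```text
29.0667 [-1.1   0.17 -0.16]
the job is handed in; nothing more can be done
None
```

The short vial is in the draw-up stand, pressed fully home, and the forceps are back upright in their rest. I handed the job in at about 29 s.

- **Pick-up:** I squeezed the forceps open over the short vial, lowered the jaws to the block's face, let them close on the neck and lifted it out upright.
- **Pressing home:** The ejector slid down about 12 mm at a wrist reading of 6–7 N. My fingers slipped a few mm down the grip plates before bearing on the finger rests. I stopped when the reading rose to about 12.4 N with no further movement. That is about 13–14 N on the glass once the forceps' weight is allowed for, under the 20 N limit.
- **Release and return:** I backed off to nearly no load, opened the jaws, rose clear of the cap, and lowered the forceps onto the pocket floor (contact peaked at about 8 N).

**Last checks:**
- **Vial:** the cap top measured 58.4 mm from the top camera and 58.8 mm from the side; fully home is 58.5 mm.
- **Forceps:** they stand upright, with their top at about 0.12 m.
- **Robot:** the open gripper is about 70 mm above the forceps and touching nothing.

**One disagreement:** the image match on the ejector's tab gave 12.0 mm of travel while the arm's shadow lay over it, but 10.6 mm in the last picture. Matching that picture against the first, unshadowed one gave about 11.5 mm. I put this down to lighting, because the cap height did not change. I did not re-measure the bystander objects at the end.

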